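# Knock the bushings out of the turbofan shaft rail

## Task

Strip the bushing rail for the model turbofan: pull its red keeper slide 25 mm open, so that its tabs stand midway between the pockets, then use the yellow-handled knock-out tool to poke every brass bushing up from below through the access hole of its pocket. Stand all the bushings upright in the blue tray, stand the tool upright in the middle of its green mat again, and push the emptied rail's keeper slide fully home. Do not disturb the other things on the table.

Things in the scene. Friction and masses are not known exactly. Their poses are not given: they have to be found in the camera images.
- rail: Fixed rail, aluminium over blue. Origin on the table under its centre; x away from the robot, y along the row of pockets, z up. Plate 100 (x) by 230 (y) by 30 mm, top 120, underside 90 mm above the table; carried by a wall under its back 30 mm (x over 20 mm), so the front 70 mm overhang open space. Four pockets at x = -26 mm, y = -75, -25, 25, 75 mm, 24 mm behind the front edge.
- pocket0 (a point): Centre of the mouth of pocket 0, level with the rail's top face, axes as the rail's. 29 mm wide, 23 mm deep; its 7 mm thick floor has an access hole 19 mm wide, open below. An orange sprung pad in its wall makes the fit tight: pushing a bushing up takes about 2 to 6 N, and it stays at the height to which it was poked.
- pocket1 (a point): Centre of the mouth of pocket 1, level with the rail's top face, axes as the rail's. 29 mm wide, 23 mm deep; its 7 mm thick floor has an access hole 19 mm wide, open below. An orange sprung pad in its wall makes the fit tight: pushing a bushing up takes about 2 to 6 N, and it stays at the height to which it was poked.
- pocket2 (a point): Centre of the mouth of pocket 2, level with the rail's top face, axes as the rail's. 29 mm wide, 23 mm deep; its 7 mm thick floor has an access hole 19 mm wide, open below. An orange sprung pad in its wall makes the fit tight: pushing a bushing up takes about 2 to 6 N, and it stays at the height to which it was poked.
- pocket3 (a point): Centre of the mouth of pocket 3, level with the rail's top face, axes as the rail's. 29 mm wide, 23 mm deep; its 7 mm thick floor has an access hole 19 mm wide, open below. An orange sprung pad in its wall makes the fit tight: pushing a bushing up takes about 2 to 6 N, and it stays at the height to which it was poked.
- gate (a joint): Red keeper slide, a 5 mm thick comb on the rail's top: a 26 mm wide spine at the back and four 14 mm wide tabs forwards, 50 mm apart. 0 = home (a tab over each pocket); grows in m along the rail's +y up to 0.050. At 0.025 the tabs stand midway between the pockets (gaps 36 mm); at 0.050 they cover pockets again. About 6 N of friction; stays where left.
- gate_grip (a point): Middle of the black upright grip block on the keeper slide's spine: 22 mm (rail's x) by 16 mm (rail's y) by 34 mm high; its top is 15 mm above this point. Axes as the rail's. Moves with the slide.
- bushing0_center (a point): Centre of brass bushing 0, a cylinder 28 mm across and 22 mm high (80 g, dark bore mark), z along its axis. It starts in pocket 0, 1 mm below the rail's top face, or is absent from the job (None): two to four are present.
- bushing1_center (a point): Centre of brass bushing 1, a cylinder 28 mm across and 22 mm high (80 g, dark bore mark), z along its axis. It starts in pocket 1, 1 mm below the rail's top face, or is absent from the job (None): two to four are present.
- bushing2_center (a point): Centre of brass bushing 2, a cylinder 28 mm across and 22 mm high (80 g, dark bore mark), z along its axis. It starts in pocket 2, 1 mm below the rail's top face, or is absent from the job (None): two to four are present.
- bushing3_center (a point): Centre of brass bushing 3, a cylinder 28 mm across and 22 mm high (80 g, dark bore mark), z along its axis. It starts in pocket 3, 1 mm below the rail's top face, or is absent from the job (None): two to four are present.
- tool: Knock-out tool, 0.3 kg, stands by itself. Origin under the centre of its base; z up, x from handle to pin. Dark base 80 (x) by 30 (y) by 10 mm; at x = +25 mm a steel pin 10 mm across; at x = -25 mm the yellow handle, 20 (x) by 14 mm (y), up to 120 mm above the underside.
- tool_grip (a point): Where to grip the yellow handle: on its axis, 98 mm above the tool's underside and 22 mm below the handle's top. Axes as the tool's.
- tool_tip (a point): Top centre of the tool's pin, 20 mm above its base, 30 mm above its underside. Axes as the tool's. The handle is held in front of the rail, with the base under the overhang; raised until the base meets the rail's underside, the pin has lifted a bushing 13 mm, leaving it 12 mm proud of the rail's top.
- mat: Green tool mat fixed on the table, 130 mm (x) by 100 mm (y), 4 mm thick; origin under its centre. The tool starts standing on it.
- tray_in (a point): Centre of the inner floor (4 mm above the table) of the loose blue tray, 180 mm (x) by 130 mm (y) outside, walls 4 mm thick, rim 16 mm above the table. x, y along its sides, z up.
- screwdriver: Screwdriver lying in front of the robot. Bystander: leave it alone. Origin at the centre of its underside.
- mug: White mug, 76 mm wide, 85 mm high. Bystander: leave it alone. Origin at the centre of its underside.
- tape: Roll of orange tape, 90 mm wide, 20 mm high. Bystander: leave it alone. Origin at the centre of its underside.
- glue: White glue bottle with red cap, 36 mm wide, 100 mm high. Bystander: leave it alone. Origin at the centre of its underside.
- rotor: Black printed fan rotor hub, 90 mm wide, 42 mm high. Bystander: leave it alone. Origin at the centre of its underside.
- partsbox: Cardboard parts box, 90 by 130 by 60 mm. Bystander: leave it alone. Origin at the centre of its underside.

How it is judged (in metres and radians):
On the way, in this order (a step that is already met when the one before it is completed fails the run):
1. the red keeper slide is pulled open by 25 mm (20 to 30 mm), so that its tabs stand between the pockets (value of joint gate between 0.02 and 0.03 m), for 0.2 s.
2. the pin of the knock-out tool pushes a bushing up from below (((contact force between tool and bushing0 above 0.4 N and z of bushing0_center in the frame of rail above 0.111 m) or (contact force between tool and bushing1 above 0.4 N and z of bushing1_center in the frame of rail above 0.111 m) or (contact force between tool and bushing2 above 0.4 N and z of bushing2_center in the frame of rail above 0.111 m) or (contact force between tool and bushing3 above 0.4 N and z of bushing3_center in the frame of rail above 0.111 m))), for 0.05 s.
3. every bushing has been poked up at least 8 mm out of its pocket, or is already taken away from it ((z of bushing0_center in the frame of rail above 0.116 m or horizontal distance between bushing0_center and pocket0 above 0.03 m) and (z of bushing1_center in the frame of rail above 0.116 m or horizontal distance between bushing1_center and pocket1 above 0.03 m) and (z of bushing2_center in the frame of rail above 0.116 m or horizontal distance between bushing2_center and pocket2 above 0.03 m) and (z of bushing3_center in the frame of rail above 0.116 m or horizontal distance between bushing3_center and pocket3 above 0.03 m)), for 0.2 s.
At the end, for the whole second after the job is handed in: Every bushing present stands upright (within 0.2 rad) at rest on the tray's floor; the tool stands upright on the green mat, its centre within 35 mm of the mat's; the keeper slide is home (under 4 mm open) (value of joint gate below 0.004 m and horizontal distance between tool and mat below 0.035 m and angle between tool's own z axis and vertical below 0.1 rad and height (world z) of tool below 0.012 m and x of bushing0_center in the frame of tray_in between -0.085 and 0.085 m and y of bushing0_center in the frame of tray_in between -0.06 and 0.06 m and z of bushing0_center in the frame of tray_in between 0.006 and 0.016 m and angle between each of bushing0_center, bushing1_center, bushing2_center, bushing3_center's own z axis and vertical below 0.2 rad and linear speed of each of bushing0, bushing1, bushing2, bushing3 below 0.03 m/s and x of bushing1_center in the frame of tray_in between -0.085 and 0.085 m and y of bushing1_center in the frame of tray_in between -0.06 and 0.06 m and z of bushing1_center in the frame of tray_in between 0.006 and 0.016 m and x of bushing2_center in the frame of tray_in between -0.085 and 0.085 m and y of bushing2_center in the frame of tray_in between -0.06 and 0.06 m and z of bushing2_center in the frame of tray_in between 0.006 and 0.016 m and x of bushing3_center in the frame of tray_in between -0.085 and 0.085 m and y of bushing3_center in the frame of tray_in between -0.06 and 0.06 m and z of bushing3_center in the frame of tray_in between 0.006 and 0.016 m); the robot touches nothing.
It fails at once if a bystander is shoved more than 50 mm (distance of any of screwdriver, mug, tape, glue, rotor, partsbox from where it was at the start of the episode above 0.05 m).
Of bushing0, bushing1, bushing2, bushing3 only 2 to 4 are there at a start; the rules pass over those that are not, and their reading is None.
At some moment in a run one of tray, tool may be knocked a few centimetres aside while the robot is not near it.
It also fails if it takes over 210 s, if anything falls off the work surface, if the arm or the gripper's body presses on something with over 40 N, if the wrist force passes 120 N, or if a joint passes its speed limit or range.

## Robot

A 6-joint arm with a two-finger parallel gripper is mounted at the origin on the work surface. World frame = base frame: x ahead of the robot, y to its left, z up, the work surface at z = 0. Lengths are in mm, angles in rad, forces in N, time in s.
With the tool pointing down it reaches from about 350 to 975 mm from the base axis. Payload 7.1 kg.
Tool frame: the origin (TCP) lies at the very end of the fingers, on their centre line; the grasp point (between the pads) lies 19 mm behind it; z points along the fingers, y is the line along which they close (so a half turn about z gives the same grasp; the last joint's range is limited). The gripper opens to 88 mm and grips with 3 to 60 N. Pads are 20 mm wide; open, the fingers measure 115 mm over their backs; the gripper's body (75 mm by 178 mm) begins 61 mm behind the grasp point.
Start: joints at [1.106, 0.423, 1.63, -0, 1.089, -0.019], TCP at [269.455, 563.914, 222.675] pointing down, gripper open.
Joint ranges: [-3, 3], [-0.9, 2.11], [0.09, 2.58], [-1.31, 4.45], [0.11, 2.69], [-2.54, 2.54]. Speed limits (rad/s): [2.39, 2.39, 3.01, 3.14, 3.14, 3.14].

## Interface

Orientations are given as a rotation vector (axis times angle).
In Python, from workcell import sensors, imaging, close_job gives the robot as it stands. The module is installed in compiled form; this text tells all that it offers.
- The arm moves only by the tool servo_tool, never from a script. Its argument "steps" is a list of rows, each a list of 3 entries, a list of its own where there are three numbers: the shift along the world's x, y, z in m, then the turn, a rotation vector about the world's x, y, z in degrees, then the opening, from -1 (shut) to 1 (fully open). A call has exactly 8 rows; each row shifts and turns the commanded pose from where the row before left it; what a row does not reach is not made up. A row lasts 1/12 s, in which the tool goes at most 41.7 mm and 7.16 degrees, less where a joint would pass 70% of its speed; a pose out of reach is approached as far as the arm can. A call is refused whole if a number of a shift passes 0.0417 or a number of a turn 7.16, either way. A call with a gripper value outside its range is refused whole. The fingers move at their own pace and stop on an object; the grip force is fixed at half the most. Time passes only in rows, so rows that do not move let the fingers close, or fill a call up. It gives the time, the measured TCP pose, the force, the opening and the grip force at its end, in the units of the state.
- sensors.get_obs(): the state, without advancing time (a new reading comes with each control period).
- imaging.get_image(name): name is "scene" or "top" or "wrist"; returns a dict with "color" (384x512x3 uint8, blue, green, red), "range_z" (384x512 float32, mm along the optical axis (not along the pixel's ray), 0 where there is no reading), "vertical_fov" (degrees; the focal length in pixels is half the picture's height over the tangent of half this angle, whatever the lens; pixels are square), "cx", "cy" (the principal point, pixels), "k1" (the pictures are not rectified: a ray, as slopes to the right and down, at radius r is drawn at 1 + k1 r^2 times it, then the intrinsics apply), "rvec" (rotation vector, rad) and "tvec" (3), from world to camera coordinates, as OpenCV has them; the wrist camera has in their place "tool_from_camera" (4x4, takes a point from camera to tool coordinates, whose origin is the TCP and whose axes are the flange's). Camera axes: x right, y down, z forward; pixel columns grow to the right and rows downward; lengths in mm; the calibration is good to about 2 mm. A picture is of the moment at which its call begins: read the wrist's pose just before it.
- close_job(): hands the job in; it is judged then, once.
The state is a dict: "t": time; "qpos": joint angles; "qvel": joint speeds; "joint_torque": joint torques, N m; "ee_pos": TCP position; "orientation": TCP orientation; "ft_force": force on the tool from outside, world axes, zero at the start; "moment": the same for the moment, N m; "width": finger opening in mm; "grasp_force": force on a finger pad.
Only numpy, scipy, OpenCV 4.12 (cv2) and the standard library are available. Lean on these libraries where they do the work, as an engineer would, in place of code of your own. Each camera call takes 0.05 s, during which the arm holds its last target. There are 200 camera calls.

## Working session

There is one attempt and no reset: what is moved stays moved. The work goes in short steps, Python scripts to look and compute and a tool call to move; the robot and the scene stay as the last step left them, time stands still between calls to the robot, and variables do not carry over. Pictures are saved under pics/ and viewed, at most 14 in all, crops included, and the job is handed in when it is done.

Besides the shell and the picture viewer there is one more tool, called after "Emit:" as a command line: name --argument value ..., lists and objects as JSON in quotes. servo_tool: Moves the arm, as the interface text tells. Its arguments: {"type":"object","properties":{"steps":{"type":"array"}},"required":["steps"]}

```bash
mkdir -p pics; cat > h.py <<'E'
import numpy as np, cv2
from workcell import sensors, imaging
from scipy.spatial.transform import Rotation as R
def grab(n):
    o=sensors.get_obs(); d=imaging.get_image(n)
    if n=='wrist':
        T=np.eye(4);T[:3,:3]=R.from_rotvec(o['orientation']).as_matrix();T[:3,3]=o['ee_pos']
        d['Twc']=T@np.array(d['tool_from_camera'])
    else:
        M=np.eye(4);M[:3,:3]=cv2.Rodrigues(np.array(d['rvec'],float))[0];M[:3,3]=np.ravel(d['tvec']);d['Twc']=np.linalg.inv(M)
    h=d['color'].shape[0]; d['f']=h/2/np.tan(np.radians(d['vertical_fov'])/2)
    return d
def rays(d,uv):
    uv=np.asarray(uv,float).reshape(-1,2)
    K=np.array([[d['f'],0,d['cx']],[0,d['f'],d['cy']],[0,0,1]])
    p=cv2.undistortPoints(uv[:,None],K,np.array([d['k1'],0,0,0.]))[:,0]
    return np.c_[p,np.ones(len(p))]
def onplane(d,uv,z):
    r=rays(d,uv)@d['Twc'][:3,:3].T; c=d['Twc'][:3,3]
    return c+r*((z-c[2])/r[:,2])[:,None]
def cloud(d):
    h,w=d['range_z'].shape
    v,u=np.mgrid[:h,:w]; r=rays(d,np.c_[u.ravel(),v.ravel()])
    P=(r*d['range_z'].ravel()[:,None])@d['Twc'][:3,:3].T+d['Twc'][:3,3]
    P[d['range_z'].ravel()==0]=np.nan
    return P.reshape(h,w,3)
def mask(d,lo,hi):
    return cv2.inRange(cv2.cvtColor(d['color'],cv2.COLOR_BGR2HSV),np.array(lo),np.array(hi))
E
python3 - <<'E'
from h import *
import pickle
for n in ['scene','top','wrist']:
    d=grab(n);pickle.dump(d,open(n+'.pkl','wb'));cv2.imwrite(f'pics/{n}0.png',d['color'])
    print(n,d['Twc'].round(2).tolist(),d['f'],d['k1'],d['cx'],d['cy'])
print(sensors.get_obs())
E
```

```text
scene [[0.77, 0.34, -0.54, 1317.83], [0.64, -0.44, 0.63, -763.39], [-0.02, -0.83, -0.56, 874.53], [0.0, 0.0, 0.0, 1.0]] 451.43007395720474 -0.03253056110627448 255.02277065721438 190.73413310201923
top [[-0.02, -0.98, 0.18, 348.36], [-1.0, 0.02, -0.01, 98.72], [0.0, -0.18, -0.98, 1540.66], [0.0, 0.0, 0.0, 1.0]] 494.8161945720957 -0.05545163038705499 255.94904758697302 197.05342407991694
wrist [[0.43, 0.87, 0.24, 202.57], [0.9, -0.42, -0.12, 595.68], [-0.0, 0.27, -0.96, 383.88], [0.0, 0.0, 0.0, 1.0]] 292.07374750561127 -0.030297791253520272 251.5550980307854 190.57001050652087
{'t': 0.15, 'qpos': array([ 1.10598508e+00,  4.23668521e-01,  1.63046764e+00, -1.73879567e-05,
        1.08855507e+00, -1.89912836e-02]), 'qvel': array([ 0.00106363, -0.00242033, -0.00159909,  0.00108234, -0.00375503,
       -0.00070413]), 'joint_torque': array([ 4.30263854e-04, -5.44979203e+01, -2.73922026e+01,  6.43899059e-02,
        2.04783585e-02, -3.85196472e-05]), 'ee_pos': array([269.29729629, 563.56821294, 222.0966397 ]), 'orientation': array([-6.94439957e-01, -3.06362453e+00,  1.68105413e-03]), 'ft_force': array([-0.07346559,  0.71798772,  0.53332785]), 'moment': array([-0.06453631, -0.00690671,  0.02736268]), 'grasp_force': 0.0, 'width': 87.79302799452303}
```

View pics/scene0.png

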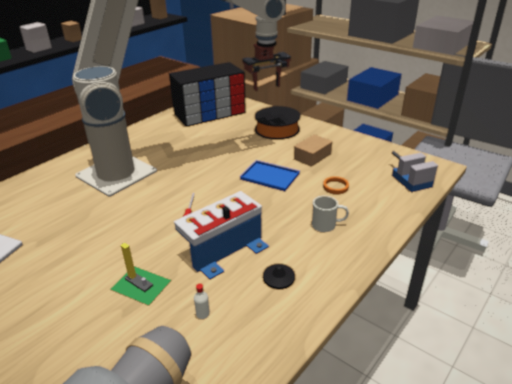

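View pics/top0.png

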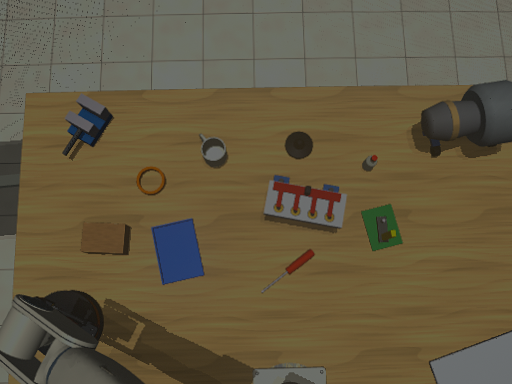

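The scene view shows the rail at (220,230), the tool on its mat at (140,280) and the tray at (270,175). The top view shows the rail at (306,203) with brass at (279,207), (296,210), (312,213) and (329,216), the tray at (178,251), the mat at (381,227) with the yellow handle at (393,233), and the screwdriver at (290,270).

```bash
python3 - <<'E'
from h import *
import pickle
d=pickle.load(open('top.pkl','rb'));s=pickle.load(open('scene.pkl','rb'))
def rect(P,name):
    r=cv2.minAreaRect(P[:,:2].astype(np.float32));b=cv2.boxPoints(r)
    print(name,np.round(r[0],1),np.round(r[1],1),round(r[2],1),'z',np.round(np.nanmedian(P[:,2]),1),len(P))
def comp(m):
    n,l,st,c=cv2.connectedComponentsWithStats(m);return [(l==i) for i in np.argsort(-st[1:,4])+1 if st[i,4]>12]
for nm,dd in (('top',d),('scene',s)):
    C=cloud(dd);hsv=cv2.cvtColor(dd['color'],cv2.COLOR_BGR2HSV)
    for name,lo,hi in (('green',(50,100,40),(75,255,255)),('blue',(105,130,60),(125,255,255)),('yellow',(24,150,100),(34,255,255)),('red',(0,170,100),(6,255,255))):
        for k in comp(mask(dd,lo,hi))[:4]:
            P=C[k];P=P[~np.isnan(P[:,0])]
            if len(P)>10 and -500<P[:,1].mean()<700 and P[:,0].mean()<900 : rect(P,nm+' '+name)
    k=(C[...,2]>113)&(C[...,2]<123)&(C[...,0]>300)&(C[...,0]<700)&(C[...,1]>-250)&(C[...,1]<200)
    P=C[k]; rect(P,nm+' rail top')
im=cv2.resize(d['color'][165:255,250:420],None,fx=4.6,fy=4.6,interpolation=cv2.INTER_CUBIC)
cv2.imwrite('pics/topc.png',im)
E
```

```text
top green [ 524.2 -303.6] [126.6  99.2] 12.9 z 3.3 889
top blue [462.5 335.3] [177.9 129.6] 12.0 z 4.8 2345
top blue [892.  611.4] [91.7 32.6] 53.5 z 30.6 224
top blue [823.6 622.1] [33.4 25. ] 57.3 z 30.0 77
top blue [851.  667.7] [36.1 23.2] 56.3 z 31.8 55
top yellow [ 493.3 -304.3] [14.  14.9] 87.0 z 124.5 24
top red [422.8 -41.6] [12.2 95.5] 35.2 z 24.4 122
top red [ 725.3 -269.4] [13.2 12.6] 9.1 z 99.1 20
top rail top [583.5 -52.8] [231.  101.6] 78.2 z 119.3 1817
scene green [ 525.8 -308. ] [127.8  99.7] 12.9 z 4.9 910
scene green [-1138.6   190.5] [ 52.5 200. ] 58.1 z 238.9 193
scene blue [-1300.6   319.7] [439.6 865.6] 50.3 z -87.6 2360
scene blue [653.1 -78.4] [221.9  66.3] 73.3 z 45.3 1862
scene yellow [ 497.1 -310. ] [15.3 17.4] 76.8 z 76.2 191
scene red [599.4 -61. ] [190.5  71.7] 78.1 z 126.8 350
scene red [ 726.5 -274.9] [10.2 17.3] 43.4 z 100.5 30
scene red [407.2 -19.1] [13.9 26.1] 25.3 z 25.6 21
scene rail top [586.9 -56.2] [233.6 105.9] 78.0 z 120.8 1084
```

View pics/topc.png

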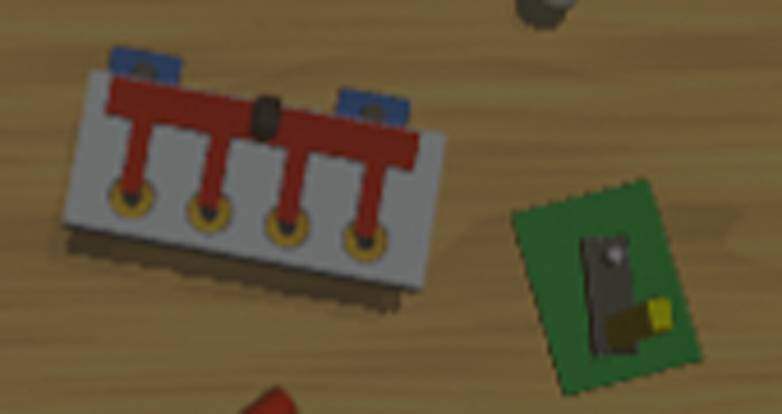

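All four bushings are present, with brass rings at (131,197), (209,212), (288,226) and (365,240) in the crop. The tool's pin is at (612,255) and its handle at (660,313). Next I bring the wrist camera over the rail.

Emit:
servo_tool --steps '[[[0.0127,-0.0257,0.0012],[0,0,0.575],1],[[0.0127,-0.0257,0.0012],[0,0,0.575],1],[[0.0127,-0.0257,0.0012],[0,0,0.575],1],[[0.0127,-0.0257,0.0012],[0,0,0.575],1],[[0.0127,-0.0257,0.0012],[0,0,0.575],1],[[0.0127,-0.0257,0.0012],[0,0,0.575],1],[[0.0127,-0.0257,0.0012],[0,0,0.575],1],[[0.0127,-0.0257,0.0012],[0,0,0.575],1]]'

```text
t: 0.82
ee_pos: [371.3, 356.9, 232.2]
orientation: [-0.57, -3.089, 0.0]
ft_force: [-0.0, -0.3, 0.8]
width: 88.0
grasp_force: 0.0
```

Emit:
servo_tool --steps '[[[0.0127,-0.0257,0.0012],[0,0,0.575],1],[[0.0127,-0.0257,0.0012],[0,0,0.575],1],[[0.0127,-0.0257,0.0012],[0,0,0.575],1],[[0.0127,-0.0257,0.0012],[0,0,0.575],1],[[0.0127,-0.0257,0.0012],[0,0,0.575],1],[[0.0127,-0.0257,0.0012],[0,0,0.575],1],[[0.0127,-0.0257,0.0012],[0,0,0.575],1],[[0.0127,-0.0257,0.0012],[0,0,0.575],1]]'

```text
t: 1.48
ee_pos: [472.9, 151.3, 241.9]
orientation: [-0.446, -3.11, 0.0]
ft_force: [-0.0, 0.7, -0.2]
width: 87.8
grasp_force: 0.0
```

Emit:
servo_tool --steps '[[[0.0127,-0.0257,0.0012],[0,0,0.575],1],[[0.0127,-0.0257,0.0012],[0,0,0.575],1],[[0.0127,-0.0257,0.0012],[0,0,0.575],1],[[0.0127,-0.0257,0.0012],[0,0,0.575],1],[[0.0127,-0.0257,0.0012],[0,0,0.575],1],[[0.0127,-0.0257,0.0012],[0,0,0.575],1],[[0.0127,-0.0257,0.0012],[0,0,0.575],1],[[0,0,0],[0,0,0],1]]'

```text
t: 2.15
ee_pos: [563.5, -30.9, 250.5]
orientation: [0.341, 3.121, -0.002]
ft_force: [-0.2, 0.5, -0.3]
width: 87.9
grasp_force: 0.0
```

```bash
python3 - <<'E'
from h import *
import pickle
d=grab('wrist');pickle.dump(d,open('w1.pkl','wb'));cv2.imwrite('pics/w1.png',d['color'])
C=cloud(d)
k=(C[...,2]>112)&(C[...,2]<123)&(C[...,0]>430)&(C[...,0]<750)
r=cv2.minAreaRect(C[k][:,:2].astype(np.float32));print('rail',r)
m=mask(d,(0,170,60),(8,255,255));k=(m>0)&(C[...,2]>110)
print('red',cv2.minAreaRect(C[k][:,:2].astype(np.float32)),np.median(C[k][:,2]))
k=(C[...,2]>140)&(C[...,2]<170);print('grip',cv2.minAreaRect(C[k][:,:2].astype(np.float32)),C[k].mean(0),np.percentile(C[k][:,2],[5,50,95]))
m=mask(d,(15,100,60),(34,255,255));k=(m>0)&(C[...,2]>110)
n,l,st,c=cv2.connectedComponentsWithStats(k.astype(np.uint8))
for i in range(1,n):
    if st[i,4]>20: print(c[i].round(),st[i,4],onplane(d,c[i],119).round(1))
print(sensors.get_obs()['ee_pos'])
E
```

```text
rail ((585.7040405273438, -54.922332763671875), (231.11619567871094, 100.86483764648438), 78.13680267333984)
red ((590.5445556640625, -55.843353271484375), (192.84112548828125, 86.02286529541016), 76.95503997802734) 124.96510098742525
grip ((619.805908203125, -60.675498962402344), (16.04060935974121, 21.919649124145508), 78.06693267822266) [617.14231193 -59.58828341 155.52454055] [142.76131726 158.24887139 159.73397012]
[209. 180.] 301 [[551.2 -73.8 119. ]]
[257. 179.] 307 [[561.2 -25.2 119. ]]
[304. 179.] 301 [[571.5  22.9 119. ]]
[161. 181.] 296 [[ 540.9 -122.5  119. ]]
[ 71. 257.] 109 [[ 604.  -249.2  119. ]]
[333. 270.] 25 [[683.4  37.2 119. ]]
[389. 268.] 27 [[695.5  99.6 119. ]]
[ 73. 304.] 241 [[ 663.3 -271.3  119. ]]
[203. 284.] 98 [[ 668.3 -111.4  119. ]]
[430. 305.] 234 [[756.4 143.8 119. ]]
[257. 354.] 454 [[781.2 -72.9 119. ]]
[562.25494073 -29.11914929 250.05344458]
```

View pics/w1.png

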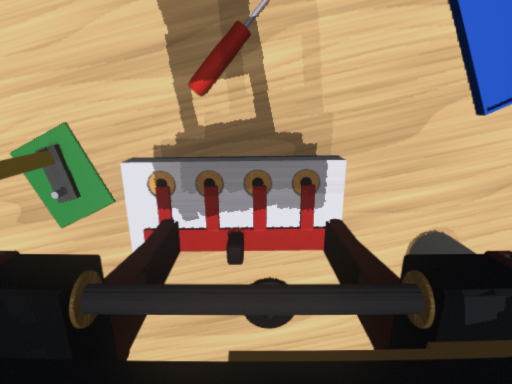

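The wrist view shows the rail squarely, with brass rings at (161,184), (209,180), (257,179) and (304,179), and the black grip block at (236,247). That puts the rail at (585.7,-54.9) with a yaw of -11.9°, and the grip block at (619.8,-60.7) with its top at z 159.

Emit:
servo_tool --steps '[[[0.00965,-0.00565,-0.005],[0,0,0.1],1],[[0.00965,-0.00565,-0.005],[0,0,0.1],1],[[0.00965,-0.00565,-0.005],[0,0,0.1],1],[[0.00965,-0.00565,-0.005],[0,0,0.1],1],[[0.00965,-0.00565,-0.005],[0,0,0.1],1],[[0.00965,-0.00565,-0.005],[0,0,0],1],[[0,0,0],[0,0,0],1],[[0,0,0],[0,0,0],1]]'

```text
t: 2.87
ee_pos: [619.6, -61.3, 219.5]
orientation: [-0.324, -3.124, -0.0]
ft_force: [-0.3, 0.1, -0.0]
width: 87.8
grasp_force: 0.0
```

Emit:
servo_tool --steps '[[[0,0,-0.0147],[0,0,0],1],[[0,0,-0.0147],[0,0,0],1],[[0,0,-0.0147],[0,0,0],1],[[0,0,-0.0147],[0,0,0],1],[[0,0,-0.0147],[0,0,0],1],[[0,0,-0.0135],[0,0,0],1],[[0,0,0],[0,0,0],1],[[0,0,0],[0,0,0],1]]'

```text
t: 3.53
ee_pos: [618.9, -60.9, 132.9]
orientation: [-0.323, -3.124, -0.0]
ft_force: [-0.4, 0.2, -0.3]
width: 87.8
grasp_force: 0.0
```

Emit:
servo_tool --steps '[[[0,0,0],[0,0,0],-1],[[0,0,0],[0,0,0],-1],[[0,0,0],[0,0,0],-1],[[0,0,0],[0,0,0],-1],[[0,0,0],[0,0,0],-1],[[0,0,0],[0,0,0],-1],[[0,0,0],[0,0,0],-1],[[0,0,0],[0,0,0],-1]]'

```text
t: 4.2
ee_pos: [619.4, -61.1, 133.3]
orientation: [-0.323, -3.125, 0.0]
ft_force: [-0.1, -0.2, 0.2]
width: 37.7
grasp_force: 0.0
```

Emit:
servo_tool --steps '[[[0,0,0],[0,0,0],-1],[[0,0,0],[0,0,0],-1],[[0,0,0],[0,0,0],-1],[[0,0,0],[0,0,0],-1],[[0,0,0],[0,0,0],-1],[[0,0,0],[0,0,0],-1],[[0,0,0],[0,0,0],-1],[[0,0,0],[0,0,0],-1]]'

```text
t: 4.87
ee_pos: [619.5, -60.9, 133.2]
orientation: [-0.323, -3.125, -0.0]
ft_force: [0.0, 2.4, -1.5]
width: 16.1
grasp_force: 30.0
```

Emit:
servo_tool --steps '[[[0.00086,0.0041,0],[0,0,0],-1],[[0.00086,0.0041,0],[0,0,0],-1],[[0.00086,0.0041,0],[0,0,0],-1],[[0.00086,0.0041,0],[0,0,0],-1],[[0.00086,0.0041,0],[0,0,0],-1],[[0.00086,0.0041,0],[0,0,0],-1],[[0,0,0],[0,0,0],-1],[[0,0,0],[0,0,0],-1]]'

```text
t: 5.53
ee_pos: [624.5, -36.9, 133.2]
orientation: [-0.323, -3.125, 0.001]
ft_force: [-1.2, -3.5, -0.3]
width: 16.0
grasp_force: 30.0
```

Emit:
servo_tool --steps '[[[0,0,0],[0,0,0],1],[[0,0,0],[0,0,0],1],[[0,0,0],[0,0,0],1],[[0,0,0],[0,0,0],1],[[0,0,0.02],[0,0,0],1],[[0,0,0.035],[0,0,0],1],[[0,0,0.035],[0,0,0],1],[[0,0,0.035],[0,0,0],1]]'

```text
t: 6.2
ee_pos: [624.2, -36.3, 259.4]
orientation: [-0.323, -3.124, -0.0]
ft_force: [0.6, 0.8, 0.1]
width: 65.5
grasp_force: 0.0
```

Emit:
servo_tool --steps '[[[-0.01,-0.032,0.0035],[0,0,0],1],[[-0.01,-0.032,0.0035],[0,0,0],1],[[-0.01,-0.032,0.0035],[0,0,0],1],[[-0.01,-0.032,0.0035],[0,0,0],1],[[-0.01,-0.032,0.0035],[0,0,0],1],[[-0.01,-0.032,0.0035],[0,0,0],1],[[-0.01,-0.032,0.0035],[0,0,0],1],[[-0.01,-0.032,0.0035],[0,0,0],1]]'

```text
t: 6.87
ee_pos: [544.0, -293.8, 286.6]
orientation: [0.323, 3.125, 0.0]
ft_force: [0.2, 0.2, 0.1]
width: 87.7
grasp_force: 0.0
```

```bash
python3 - <<'E'
from h import *
import pickle
d=grab('wrist');pickle.dump(d,open('w2.pkl','wb'));t=grab('top')
o=sensors.get_obs();print(o['ee_pos'],o['orientation'])
C=cloud(d)
def rr(k,n):
    P=C[k];print(n,len(P),cv2.minAreaRect(P[:,:2].astype(np.float32)),np.percentile(P[:,2],[5,50,95]).round(1))
rr(mask(d,(50,80,30),(80,255,255))>0,'mat')
y=(mask(d,(22,120,50),(34,255,255))>0)&(C[...,1]<-200)&(C[...,0]<560)
rr(y&(C[...,2]>60)&(C[...,2]<135),'handle');rr(y&(C[...,2]>114)&(C[...,2]<130),'handletop')
g=(C[...,1]<-230)&(C[...,0]<600)&(C[...,0]>440)
rr(g&(C[...,2]>10)&(C[...,2]<18),'base')
rr(g&(C[...,2]>26)&(C[...,2]<38),'pintop')
k=(C[...,2]>140)&(C[...,2]<170)&(C[...,1]>-150)
if k.any(): rr(k,'grip')
m=cv2.resize(t['color'][165:255,250:420],None,fx=2.3,fy=2.3,interpolation=cv2.INTER_CUBIC)
cv2.imwrite('pics/w2.png',np.vstack([d['color'],np.pad(m,((0,0),(0,512-m.shape[1]),(0,0)))]))
E
```

```text
[ 543.53122181 -296.48347481  286.97150786] [ 3.29781397e-01  3.12309302e+00 -2.44878984e-03]
mat 4285 ((512.6951293945312, -258.8558349609375), (123.95922088623047, 0.0), 14.197134971618652) [nan nan nan]
handle 299 ((492.80828857421875, -306.22906494140625), (20.24814796447754, 14.084895133972168), 2.155757427215576) [ 78.8 123.4 124.8]
handletop 244 ((492.8945617675781, -306.2845153808594), (20.066604614257812, 14.037168502807617), 2.3865716457366943) [121.5 123.7 124.9]
base 765 ((517.5614013671875, -305.1936340332031), (80.02350616455078, 29.975229263305664), 2.520921468734741) [12.3 13.7 15.1]
pintop 49 ((515.1466674804688, -303.2206115722656), (9.065264701843262, 64.66810607910156), 87.27774047851562) [29.5 33.5 35.6]
grip 542 ((625.1251220703125, -37.986106872558594), (17.60748863220215, 22.10352897644043), 76.40084838867188) [142.2 155.8 159.7]
```

View pics/w2.png

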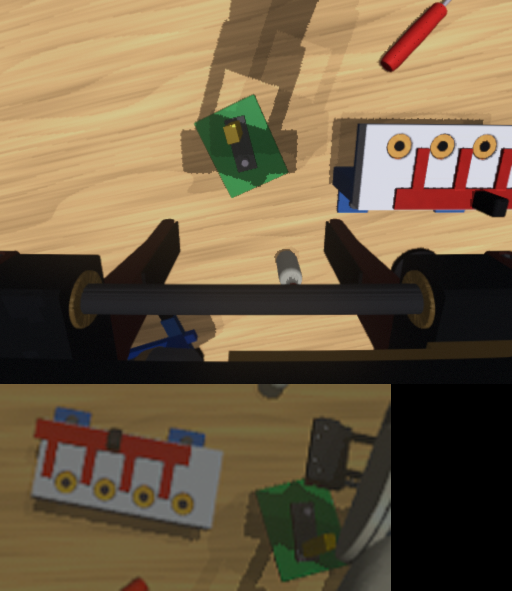

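The wrist view shows the mat at (241,146), the handle top at (232,133) and the pin at (244,162). The inset shows the slide's tabs standing midway between the pockets. The slide moved about 23–24 mm, and the tool is at (517.6,-305.2) with a yaw of 2.5°. Now I grasp the tool.

Emit:
servo_tool --steps '[[[-0.0086,-0.0023,-0.008],[0,0,2.42],1],[[-0.0086,-0.0023,-0.008],[0,0,2.42],1],[[-0.0086,-0.0023,-0.008],[0,0,2.42],1],[[-0.0086,-0.0023,-0.008],[0,0,2.42],1],[[-0.0086,-0.0023,-0.008],[0,0,2.42],1],[[-0.0086,-0.0023,-0.008],[0,0,2.42],1],[[0,0,0],[0,0,0],1],[[0,0,0],[0,0,0],1]]'

```text
t: 7.63
ee_pos: [493.0, -305.6, 238.1]
orientation: [0.072, -3.14, -0.001]
ft_force: [0.5, 0.0, -0.6]
width: 87.8
grasp_force: 0.0
```

Emit:
servo_tool --steps '[[[0,0,-0.025],[0,0,0],1],[[0,0,-0.025],[0,0,0],1],[[0,0,-0.025],[0,0,0],1],[[0,0,-0.025],[0,0,0],1],[[0,0,-0.025],[0,0,0],1],[[0,0,-0.025],[0,0,0],1],[[0,0,-0.005],[0,0,0],1],[[0,0,0],[0,0,0],1]]'

```text
t: 8.3
ee_pos: [492.9, -305.4, 82.2]
orientation: [0.073, -3.139, -0.003]
ft_force: [-1.3, -0.4, -0.3]
width: 87.6
grasp_force: 0.0
```

Emit:
servo_tool --steps '[[[0,0,0],[0,0,0],0],[[0,0,0],[0,0,0],0],[[0,0,0],[0,0,0],0],[[0,0,0],[0,0,0],0],[[0,0,0],[0,0,0],-0.3],[[0,0,0],[0,0,0],-0.3],[[0,0,0],[0,0,0],-0.3],[[0,0,0],[0,0,0],-0.3]]'

```text
t: 8.97
ee_pos: [493.0, -306.3, 83.4]
orientation: [-0.074, 3.141, -0.0]
ft_force: [0.2, 0.1, -0.2]
width: 38.0
grasp_force: 0.0
```

Emit:
servo_tool --steps '[[[0,0,0],[0,0,0],-1],[[0,0,0],[0,0,0],-1],[[0,0,0],[0,0,0],-1],[[0,0,0],[0,0,0],-1],[[0,0,0],[0,0,0],-1],[[0,0,0],[0,0,0],-1],[[0,0,0],[0,0,0],-1],[[0,0,0],[0,0,0],-1]]'

```text
t: 9.63
ee_pos: [493.0, -306.3, 83.2]
orientation: [0.074, -3.141, -0.0]
ft_force: [0.2, -0.3, 0.0]
width: 13.5
grasp_force: 30.0
```

Emit:
servo_tool --steps '[[[0,0,0.01],[0,0,0],-1],[[0,0,0.01],[0,0,0],-1],[[0,0,0.01],[0,0,0],-1],[[0,0,0.01],[0,0,0],-1],[[0,0,0.001],[0,0,0],-1],[[0,0,0],[0,0,0],-1],[[0,0,0],[0,0,0],-1],[[0,0,0],[0,0,0],-1]]'

```text
t: 10.3
ee_pos: [492.7, -306.0, 123.9]
orientation: [0.074, -3.14, -0.001]
ft_force: [0.3, -0.4, -3.6]
width: 13.9
grasp_force: 30.0
```

Emit:
servo_tool --steps '[[[-0.0087,0.0261,0],[0,0,-1.8],-1],[[-0.0087,0.0261,0],[0,0,-1.8],-1],[[-0.0087,0.0261,0],[0,0,-1.8],-1],[[-0.0087,0.0261,0],[0,0,-1.8],-1],[[-0.0087,0.0261,0],[0,0,-1.8],-1],[[-0.0087,0.0261,0],[0,0,-1.8],-1],[[-0.0087,0.0261,0],[0,0,-1.8],-1],[[-0.0087,0.0261,0],[0,0,-1.8],-1]]'

```text
t: 10.97
ee_pos: [422.5, -96.3, 123.9]
orientation: [-0.323, -3.124, -0.0]
ft_force: [-0.1, 0.4, -3.9]
width: 13.8
grasp_force: 30.0
```

```bash
python3 - <<'E'
from h import *
import pickle
def brass(d):
    C=cloud(d)
    m=mask(d,(15,100,60),(34,255,255));k=(m>0)&(C[...,2]>100)&(C[...,2]<140)&(C[...,0]>480)&(C[...,0]<620)&(C[...,1]>-150)
    n,l,st,c=cv2.connectedComponentsWithStats(k.astype(np.uint8))
    for i in range(1,n):
        if st[i,4]>60:
            cn,_=cv2.findContours((l==i).astype(np.uint8),0,1); (x,y),r=cv2.minEnclosingCircle(cn[0])
            print((x,y),onplane(d,(x,y),119).round(1), np.nanmedian(C[l==i],0).round(1))
brass(pickle.load(open('w2.pkl','rb')))
d=grab('wrist');pickle.dump(d,open('w3.pkl','wb'));cv2.imwrite('pics/w3.png',d['color'])
o=sensors.get_obs();print(o['ee_pos'],o['orientation']);brass(d)
C=cloud(d);k=(C[...,2]>112)&(C[...,2]<123)&(C[...,0]>500)&(C[...,0]<750)&(C[...,1]>-190)&(C[...,1]<80)
print(cv2.minAreaRect(C[k][:,:2].astype(np.float32)))
E
```

```text
(399.0, 146.0) [[ 545.  -123.5  119. ]] [ 544.7 -123.8  118.7]
(442.0, 146.0) [[555.  -74.6 119. ]] [555.1 -74.4 118.7]
(484.0, 146.0) [[564.9 -26.1 119. ]] [565.  -25.6 118.7]
[419.39558807 -92.87372901 123.38123589] [-0.32533096 -3.11949516 -0.0032477 ]
((548.4796752929688, 9.874570846557617), (50.245269775390625, 3.1244165897369385), 77.72508239746094)
```

View pics/w3.png

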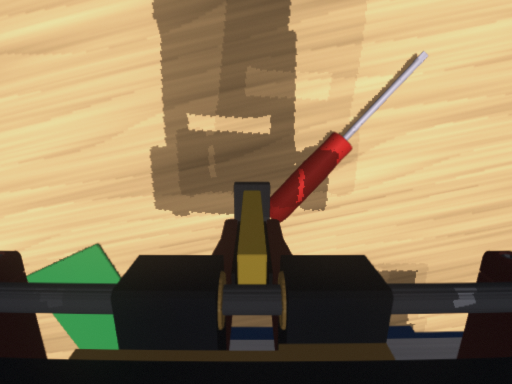

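The wrist view shows the tool held straight, with its handle at (252,230), clear above the screwdriver at (310,180). The brass rings match the predicted pockets to 0.6 mm. I go under pocket 0.

Emit:
servo_tool --steps '[[[0.0121,-0.0026,0],[0,0,0],-1],[[0.0121,-0.0026,0],[0,0,0],-1],[[0.0121,-0.0026,0],[0,0,0],-1],[[0.0121,-0.0026,0],[0,0,0],-1],[[0.0121,-0.0026,0],[0,0,0],-1],[[0.0121,-0.0026,0],[0,0,0],-1],[[0,0,0],[0,0,0],-1],[[0,0,0],[0,0,0],-1]]'

```text
t: 11.68
ee_pos: [495.7, -113.0, 123.8]
orientation: [-0.32, -3.124, -0.0]
ft_force: [-0.8, 0.4, -3.7]
width: 13.7
grasp_force: 30.0
```

Emit:
servo_tool --steps '[[[0,0,0.005],[0,0,0],-1],[[0,0,0.005],[0,0,0],-1],[[0,0,0.005],[0,0,0],-1],[[0,0,0.004],[0,0,0],-1],[[0,0,0.002],[0,0,0],-1],[[0,0,0.002],[0,0,0],-1],[[0,0,0.002],[0,0,0],-1],[[0,0,0.002],[0,0,0],-1]]'

```text
t: 12.35
ee_pos: [496.2, -113.1, 151.2]
orientation: [0.32, 3.125, -0.0]
ft_force: [3.2, -0.6, -9.2]
width: 13.6
grasp_force: 30.0
```

Emit:
servo_tool --steps '[[[0,0,0.002],[0,0,0],-1],[[0,0,0.002],[0,0,0],-1],[[0,0,0.0015],[0,0,0],-1],[[0,0,0.001],[0,0,0],-1],[[0,0,0.001],[0,0,0],-1],[[0,0,0],[0,0,0],-1],[[0,0,0],[0,0,0],-1],[[0,0,0],[0,0,0],-1]]'

```text
t: 13.02
ee_pos: [495.5, -113.0, 158.9]
orientation: [-0.32, -3.124, -0.0]
ft_force: [0.4, -0.5, -3.3]
width: 14.0
grasp_force: 30.0
```

Emit:
servo_tool --steps '[[[0,0,0.0005],[0,0,0],-1],[[0,0,0],[0,0,0],-1],[[0,0,0],[0,0,0],-1],[[0,0,0],[0,0,0],-1],[[0,0,0],[0,0,0],-1],[[0,0,0],[0,0,0],-1],[[0,0,0],[0,0,0],-1],[[0,0,0],[0,0,0],-1]]'

```text
t: 13.68
ee_pos: [495.7, -113.0, 159.2]
orientation: [-0.32, -3.125, -0.0]
ft_force: [-1.5, 1.0, -5.1]
width: 14.0
grasp_force: 30.0
```

```bash
python3 - <<'E'
from h import *
d=grab('scene')
cv2.imwrite('pics/s4.png',cv2.resize(d['color'][170:290,150:300],None,fx=4,fy=4,interpolation=cv2.INTER_CUBIC))
C=cloud(d)
m=mask(d,(15,100,40),(34,255,255));k=(m>0)&(C[...,2]>112)&(C[...,2]<140)&(C[...,0]>480)&(C[...,0]<620)&(C[...,1]>-150)&(C[...,1]<60)
n,l,st,c=cv2.connectedComponentsWithStats(k.astype(np.uint8))
for i in range(1,n):
    if st[i,4]>5: print(c[i],st[i,4],np.percentile(C[l==i][:,2],[5,50,90]),np.median(C[l==i],0))
E
```

```text
[234.16 199.48] 25 [118.30287927 120.97431835 123.62640061] [574.86811376  21.61016481 120.97431835]
[181.17857143 210.66071429] 56 [114.13105961 126.52316348 137.84548298] [ 503.23797621 -119.7466593   126.52316348]
[220.13636364 206.        ] 22 [119.47746314 121.21838744 122.00903157] [566.34747897 -29.81768069 121.21838744]
[205.51851852 212.77777778] 27 [118.37121514 120.83614374 122.606071  ] [554.87747177 -79.44746846 120.83614374]
[190.13114754 217.16393443] 61 [125.23840033 132.60066195 135.58549136] [ 547.70988202 -129.18573117  132.60066195]
```

View pics/s4.png

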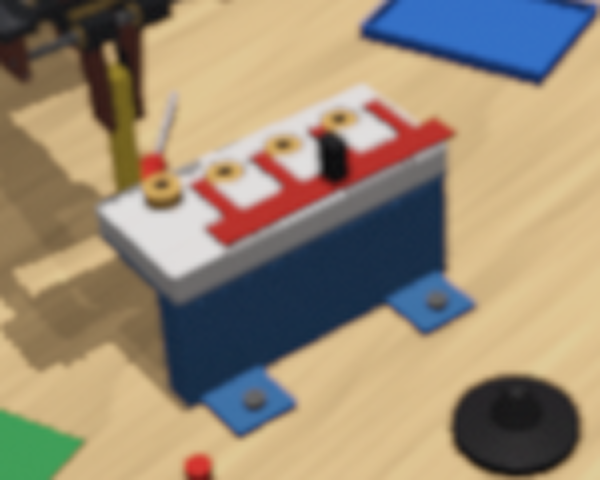

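Bushing 0 stands about 12 mm proud at (160,190) in the crop, while the other three are still flush. Next is pocket 1.

Emit:
servo_tool --steps '[[[0,0,-0.007],[0,0,0],-1],[[0,0,-0.007],[0,0,0],-1],[[0,0,-0.007],[0,0,0],-1],[[0,0,-0.007],[0,0,0],-1],[[0,0,-0.007],[0,0,0],-1],[[0,0,0],[0,0,0],-1],[[0,0,0],[0,0,0],-1],[[0,0,0],[0,0,0],-1]]'

```text
t: 14.4
ee_pos: [496.2, -113.1, 124.3]
orientation: [0.32, 3.125, -0.0]
ft_force: [-0.9, 0.2, -4.5]
width: 14.0
grasp_force: 30.0
```

Emit:
servo_tool --steps '[[[0.0017,0.00815,0],[0,0,0],-1],[[0.0017,0.00815,0],[0,0,0],-1],[[0.0017,0.00815,0],[0,0,0],-1],[[0.0017,0.00815,0],[0,0,0],-1],[[0.0017,0.00815,0],[0,0,0],-1],[[0.0018,0.00815,0],[0,0,0],-1],[[0,0,0],[0,0,0],-1],[[0,0,0],[0,0,0],-1]]'

```text
t: 15.07
ee_pos: [506.4, -63.5, 124.3]
orientation: [0.318, 3.125, -0.0]
ft_force: [-0.5, 0.8, -3.7]
width: 13.6
grasp_force: 30.0
```

Emit:
servo_tool --steps '[[[0,0,0.009],[0,0,0],-1],[[0,0,0.009],[0,0,0],-1],[[0,0,0.003],[0,0,0],-1],[[0,0,0.003],[0,0,0],-1],[[0,0,0.003],[0,0,0],-1],[[0,0,0.003],[0,0,0],-1],[[0,0,0.003],[0,0,0],-1],[[0,0,0.002],[0,0,0],-1]]'

```text
t: 15.73
ee_pos: [507.0, -64.4, 159.4]
orientation: [0.32, 3.124, -0.0]
ft_force: [13.9, -2.7, -42.8]
width: 14.0
grasp_force: 30.0
```

Emit:
servo_tool --steps '[[[0,0,0],[0,0,0],-1],[[0,0,0],[0,0,0],-1],[[0,0,0],[0,0,0],-1],[[0,0,0],[0,0,0],-1],[[0,0,0],[0,0,0],-1],[[0,0,0],[0,0,0],-1],[[0,0,0],[0,0,0],-1],[[0,0,0],[0,0,0],-1]]'

```text
t: 16.4
ee_pos: [506.3, -64.2, 159.3]
orientation: [-0.32, -3.125, -0.0]
ft_force: [-0.2, -0.8, -2.9]
width: 13.8
grasp_force: 30.0
```

```bash
cat > br.py <<'E'
from h import *
d=grab('scene')
C=cloud(d)
m=mask(d,(15,100,40),(34,255,255));k=(m>0)&(C[...,2]>112)&(C[...,2]<140)&(C[...,0]>520)&(C[...,0]<620)&(C[...,1]>-150)&(C[...,1]<60)
n,l,st,c=cv2.connectedComponentsWithStats(k.astype(np.uint8))
for i in range(1,n):
    if st[i,4]>5: print(c[i].round(),st[i,4],np.percentile(C[l==i][:,2],[5,50,90]).round(1),np.median(C[l==i],0).round(1))
E
python3 br.py
```

```text
[234. 199.] 25 [118.2 119.9 121.1] [575.7  21.  119.9]
[220. 206.] 21 [118.4 120.4 122. ] [565.2 -28.9 120.4]
[205. 210.] 57 [124.6 132.6 134.8] [557.8 -79.8 132.6]
[190. 217.] 64 [125.5 132.3 135. ] [ 547.7 -128.6  132.3]
```

Emit:
servo_tool --steps '[[[0,0,-0.007],[0,0,0],-1],[[0,0,-0.007],[0,0,0],-1],[[0,0,-0.007],[0,0,0],-1],[[0,0,-0.007],[0,0,0],-1],[[0,0,-0.007],[0,0,0],-1],[[0,0,0],[0,0,0],-1],[[0,0,0],[0,0,0],-1],[[0,0,0],[0,0,0],-1]]'

```text
t: 17.12
ee_pos: [506.4, -64.2, 124.2]
orientation: [-0.32, -3.125, -0.0]
ft_force: [-0.2, -0.4, -3.8]
width: 13.9
grasp_force: 30.0
```

Emit:
servo_tool --steps '[[[0.0017,0.00815,0],[0,0,0],-1],[[0.0017,0.00815,0],[0,0,0],-1],[[0.0017,0.00815,0],[0,0,0],-1],[[0.0017,0.00815,0],[0,0,0],-1],[[0.0017,0.00815,0],[0,0,0],-1],[[0.0018,0.00815,0],[0,0,0],-1],[[0,0,0],[0,0,0],-1],[[0,0,0],[0,0,0],-1]]'

```text
t: 17.78
ee_pos: [516.7, -14.6, 124.3]
orientation: [0.318, 3.125, -0.0]
ft_force: [-0.0, -0.1, -3.4]
width: 14.0
grasp_force: 30.0
```

Emit:
servo_tool --steps '[[[0,0,0.01],[0,0,0],-1],[[0,0,0.01],[0,0,0],-1],[[0,0,0.0025],[0,0,0],-1],[[0,0,0.0025],[0,0,0],-1],[[0,0,0.0025],[0,0,0],-1],[[0,0,0.0025],[0,0,0],-1],[[0,0,0.002],[0,0,0],-1],[[0,0,0.001],[0,0,0],-1]]'

```text
t: 18.45
ee_pos: [516.7, -15.4, 157.4]
orientation: [0.32, 3.125, -0.0]
ft_force: [1.7, -0.0, -8.8]
width: 13.7
grasp_force: 30.0
```

Emit:
servo_tool --steps '[[[0,0,0.0005],[0,0,0],-1],[[0,0,0.0005],[0,0,0],-1],[[0,0,0.0005],[0,0,0],-1],[[0,0,0],[0,0,0],-1],[[0,0,0],[0,0,0],-1],[[0,0,0],[0,0,0],-1],[[0,0,0],[0,0,0],-1],[[0,0,0],[0,0,0],-1]]'

```text
t: 19.12
ee_pos: [516.7, -15.3, 158.8]
orientation: [0.32, 3.125, -0.0]
ft_force: [2.7, -1.0, -9.0]
width: 13.9
grasp_force: 30.0
```

Emit:
servo_tool --steps '[[[0,0,-0.007],[0,0,0],-1],[[0,0,-0.007],[0,0,0],-1],[[0,0,-0.007],[0,0,0],-1],[[0,0,-0.007],[0,0,0],-1],[[0,0,-0.007],[0,0,0],-1],[[0,0,0],[0,0,0],-1],[[0,0,0],[0,0,0],-1],[[0,0,0],[0,0,0],-1]]'

```text
t: 19.78
ee_pos: [516.7, -15.3, 123.8]
orientation: [-0.32, -3.125, -0.0]
ft_force: [-0.4, 0.0, -2.5]
width: 13.7
grasp_force: 30.0
```

Emit:
servo_tool --steps '[[[0.0017,0.00815,0],[0,0,0],-1],[[0.0017,0.00815,0],[0,0,0],-1],[[0.0017,0.00815,0],[0,0,0],-1],[[0.0017,0.00815,0],[0,0,0],-1],[[0.0017,0.00815,0],[0,0,0],-1],[[0.0018,0.00815,0],[0,0,0],-1],[[0,0,0],[0,0,0],-1],[[0,0,0],[0,0,0],-1]]'

```text
t: 20.45
ee_pos: [527.0, 34.3, 123.7]
orientation: [0.318, 3.125, -0.0]
ft_force: [0.1, -0.1, -2.3]
width: 13.8
grasp_force: 30.0
```

Emit:
servo_tool --steps '[[[0,0,0.01],[0,0,0],-1],[[0,0,0.01],[0,0,0],-1],[[0,0,0.0025],[0,0,0],-1],[[0,0,0.0025],[0,0,0],-1],[[0,0,0.0025],[0,0,0],-1],[[0,0,0.0025],[0,0,0],-1],[[0,0,0.002],[0,0,0],-1],[[0,0,0.001],[0,0,0],-1]]'

```text
t: 21.12
ee_pos: [527.1, 33.5, 156.9]
orientation: [0.32, 3.125, -0.0]
ft_force: [2.7, 0.8, -9.2]
width: 13.7
grasp_force: 30.0
```

Emit:
servo_tool --steps '[[[0,0,0.0005],[0,0,0],-1],[[0,0,0.0005],[0,0,0],-1],[[0,0,0.0005],[0,0,0],-1],[[0,0,0],[0,0,0],-1],[[0,0,0],[0,0,0],-1],[[0,0,0],[0,0,0],-1],[[0,0,0],[0,0,0],-1],[[0,0,0],[0,0,0],-1]]'

```text
t: 21.78
ee_pos: [527.0, 33.6, 158.3]
orientation: [0.32, 3.125, -0.0]
ft_force: [3.1, -0.9, -9.4]
width: 14.1
grasp_force: 30.0
```

```bash
python3 br.py
```

```text
[225. 192.] 53 [114.4 126.3 136.2] [534.9  27.2 126.3]
[234. 197.] 47 [126.5 132.5 134.1] [579.4  17.1 132.5]
[220. 203.] 54 [124.8 132.3 134.7] [567.2 -32.1 132.3]
[205. 210.] 56 [124.6 132.9 134.6] [557.6 -80.6 132.9]
[190. 217.] 61 [126.3 132.2 134.8] [ 547.6 -127.8  132.2]
```

All four stand 12 mm proud. I carry the tool back to the mat.

Emit:
servo_tool --steps '[[[0,0,-0.007],[0,0,0],-1],[[0,0,-0.007],[0,0,0],-1],[[0,0,-0.007],[0,0,0],-1],[[0,0,-0.007],[0,0,0],-1],[[0,0,-0.0065],[0,0,0],-1],[[0,0,0],[0,0,0],-1],[[0,0,0],[0,0,0],-1],[[0,0,0],[0,0,0],-1]]'

```text
t: 22.5
ee_pos: [527.0, 33.6, 123.8]
orientation: [-0.32, -3.125, -0.0]
ft_force: [-0.0, -0.9, -3.6]
width: 14.2
grasp_force: 30.0
```

Emit:
servo_tool --steps '[[[-0.0098,0.0021,0],[0,0,0],-1],[[-0.0098,0.0021,0],[0,0,0],-1],[[-0.0098,0.0021,0],[0,0,0],-1],[[-0.0098,0.0021,0],[0,0,0],-1],[[-0.0098,0.0021,0],[0,0,0],-1],[[-0.0098,0.0021,0],[0,0,0],-1],[[-0.0098,0.0021,0],[0,0,0],-1],[[-0.0098,0.0021,0],[0,0,0],-1]]'

```text
t: 23.17
ee_pos: [447.5, 50.7, 123.9]
orientation: [0.32, 3.125, 0.0]
ft_force: [-0.3, 0.4, -3.9]
width: 13.7
grasp_force: 30.0
```

Emit:
servo_tool --steps '[[[0,-0.02,0],[0,0,0],-1],[[0,-0.03,0],[0,0,0],-1],[[0,-0.03,0],[0,0,0],-1],[[0,-0.03,0],[0,0,0],-1],[[0,-0.03,0],[0,0,0],-1],[[0,-0.03,0],[0,0,0],-1],[[0,-0.03,0],[0,0,0],-1],[[0,-0.03,0],[0,0,0],-1]]'

```text
t: 23.83
ee_pos: [447.9, -180.7, 123.9]
orientation: [0.32, 3.125, -0.0]
ft_force: [0.6, 0.2, -3.0]
width: 13.8
grasp_force: 30.0
```

Emit:
servo_tool --steps '[[[0.0095,-0.022,0],[0,0,0],-1],[[0.0095,-0.022,0],[0,0,0],-1],[[0.0095,-0.022,0],[0,0,0],-1],[[0.0095,-0.022,0],[0,0,0],-1],[[0.0095,-0.022,0],[0,0,0],-1],[[0.0044,-0.0104,0],[0,0,0],-1],[[0,0,0],[0,0,0],-1],[[0,0,0],[0,0,0],-1]]'

```text
t: 24.5
ee_pos: [499.7, -299.4, 123.4]
orientation: [-0.321, -3.124, -0.001]
ft_force: [0.5, 0.4, -3.3]
width: 14.0
grasp_force: 30.0
```

Emit:
servo_tool --steps '[[[0,0,-0.009],[0,0,0],-1],[[0,0,-0.009],[0,0,0],-1],[[0,0,-0.009],[0,0,0],-1],[[0,0,-0.006],[0,0,0],-1],[[0,0,-0.003],[0,0,0],-1],[[0,0,-0.002],[0,0,0],-1],[[0,0,-0.001],[0,0,0],-1],[[0,0,0],[0,0,0],-1]]'

```text
t: 25.17
ee_pos: [500.5, -300.0, 84.6]
orientation: [-0.32, -3.125, -0.0]
ft_force: [-0.8, 0.3, -4.0]
width: 13.8
grasp_force: 30.0
```

Emit:
servo_tool --steps '[[[0,0,-0.001],[0,0,0],-1],[[0,0,0],[0,0,0],-1],[[0,0,0],[0,0,0],-1],[[0,0,0],[0,0,0],-1],[[0,0,0],[0,0,0],-1],[[0,0,0],[0,0,0],-1],[[0,0,0],[0,0,0],-1],[[0,0,0],[0,0,0],-1]]'

```text
t: 25.83
ee_pos: [500.4, -300.0, 83.8]
orientation: [-0.32, -3.125, 0.0]
ft_force: [-0.7, 0.4, -2.4]
width: 14.0
grasp_force: 30.0
```

Emit:
servo_tool --steps '[[[0,0,-0.0005],[0,0,0],0.1],[[0,0,0],[0,0,0],0.1],[[0,0,0],[0,0,0],0.1],[[0,0,0],[0,0,0],0.1],[[0,0,0],[0,0,0],0.1],[[0,0,0],[0,0,0],0.1],[[0,0,0],[0,0,0],0.1],[[0,0,0],[0,0,0],0.1]]'

```text
t: 26.5
ee_pos: [500.4, -300.0, 83.3]
orientation: [0.32, 3.125, -0.0]
ft_force: [-0.2, 0.2, 0.1]
width: 48.3
grasp_force: 0.0
```

Emit:
servo_tool --steps '[[[0,0,0.0135],[0,0,0],0.1],[[0,0,0.0135],[0,0,0],0.1],[[0,0,0.0135],[0,0,0],0.1],[[0,0,0.0135],[0,0,0],0.1],[[0,0,0.0135],[0,0,0],0.1],[[0,0,0.0135],[0,0,0],0.1],[[0,0,0.0135],[0,0,0],0.1],[[0,0,0.0135],[0,0,0],0.1]]'

```text
t: 27.17
ee_pos: [500.3, -299.9, 191.9]
orientation: [-0.32, -3.125, -0.0]
ft_force: [-1.0, 0.5, -0.8]
width: 48.7
grasp_force: 0.0
```

Emit:
servo_tool --steps '[[[0.00277,0.01105,0],[0,0,-5.625],0.1],[[0.00277,0.01105,0],[0,0,-5.625],0.1],[[0.00277,0.01105,0],[0,0,-5.625],0.1],[[0.00277,0.01105,0],[0,0,-5.625],0.1],[[0.00277,0.01105,0],[0,0,-5.625],0.1],[[0.00277,0.01105,0],[0,0,-5.625],0.1],[[0.00277,0.01105,0],[0,0,-5.625],0.1],[[0.00277,0.01105,0],[0,0,-5.625],0.1]]'

```text
t: 27.83
ee_pos: [522.6, -211.0, 191.3]
orientation: [-1.499, -2.761, 0.0]
ft_force: [-0.2, 0.2, -0.2]
width: 48.7
grasp_force: 0.0
```

Emit:
servo_tool --steps '[[[0.00277,0.01105,0],[0,0,-5.625],0.1],[[0.00277,0.01105,0],[0,0,-5.625],0.1],[[0.00277,0.01105,0],[0,0,-5.625],0.1],[[0.00277,0.01105,0],[0,0,-5.625],0.1],[[0.00277,0.01105,0],[0,0,-5.625],0.1],[[0.00277,0.01105,0],[0,0,-5.625],0.1],[[0.00277,0.01105,0],[0,0,-5.625],0.1],[[0.00277,0.01105,0],[0,0,-5.625],0.1]]'

```text
t: 28.5
ee_pos: [544.8, -122.6, 191.3]
orientation: [-2.441, -1.978, 0.0]
ft_force: [0.4, -0.4, -0.7]
width: 48.3
grasp_force: 0.0
```

Emit:
servo_tool --steps '[[[0,0,0],[0,0,0],0.1],[[0,0,0],[0,0,0],0.1],[[0,0,0],[0,0,0],0.1],[[0,0,0],[0,0,0],0.1],[[0,0,0],[0,0,0],0.1],[[0,0,0],[0,0,0],0.1],[[0,0,0],[0,0,0],0.1],[[0,0,0],[0,0,0],0.1]]'

```text
t: 29.17
ee_pos: [544.7, -123.4, 191.3]
orientation: [-2.436, -1.984, 0.0]
ft_force: [0.7, -0.6, -0.2]
width: 48.2
grasp_force: 0.0
```

```bash
python3 - <<'E'
from h import *
d=grab('wrist');t=grab('top');s=grab('scene');o=sensors.get_obs();print(o['ee_pos'],o['orientation'],o['qpos'].round(2))
cv2.imwrite('pics/w5.png',d['color'])
for nm,dd in (('t',t),('s',s),('w',d)):
    C=cloud(dd);f=np.isfinite(C[...,0])
    m=(mask(dd,(105,130,60),(125,255,255))>0)&(C[...,1]>150)&(C[...,1]<500)&(C[...,0]<650)&(C[...,2]<25)
    if m.sum()>300:print(nm,'tray',cv2.minAreaRect(C[m][:,:2].astype(np.float32)))
    m=f&(mask(dd,(22,120,50),(34,255,255))>0)&(C[...,1]<-200)&(C[...,0]<560)&(C[...,2]>100)
    if m.sum()>8:print(nm,'handle',cv2.minAreaRect(C[m][:,:2].astype(np.float32)),np.percentile(C[m][:,2],90))
    m=f&(mask(dd,(50,80,30),(80,255,255))>0)&(C[...,1]<-200)&(C[...,1]>-500)&(C[...,0]<650)&(C[...,0]>350)
    if m.sum()>30:print(nm,'mat',cv2.minAreaRect(C[m][:,:2].astype(np.float32)))
    m=f&(C[...,2]>127)&(C[...,2]<137)&(C[...,0]<600)&(C[...,0]>500)&(C[...,1]>-150)&(C[...,1]<60)
    n,l,st,c=cv2.connectedComponentsWithStats(m.astype(np.uint8))
    for i in range(1,n):
        if st[i,4]>20: print(nm,st[i,4],cv2.minEnclosingCircle(C[l==i][:,:2].astype(np.float32)),np.percentile(C[l==i][:,2],50).round(1))
E
```

```text
[ 544.71386751 -123.24600933  191.26893542] [-2.43616863e+00 -1.98358490e+00  2.03578658e-05] [-0.24  0.37  1.8  -0.    0.97 -0.04]
t tray ((462.4826354980469, 335.345458984375), (177.632568359375, 130.17697143554688), 11.838579177856445)
t handle ((497.9171142578125, -300.3486328125), (10.148866653442383, 17.9085693359375), 84.32459259033203) 126.147468876632
t mat ((521.30859375, -307.93798828125), (123.25830841064453, 100.78033447265625), 16.84188461303711)
t 62 ((574.0231323242188, 28.997426986694336), 14.695886611938477) 130.8
t 61 ((562.1478271484375, -22.201465606689453), 14.010251998901367) 131.5
t 61 ((553.300048828125, -70.93376922607422), 13.981929779052734) 131.4
s tray ((-477.97357177734375, 299.20159912109375), (313.4028015136719, 2085.228515625), 87.53141021728516)
s handle ((501.1611022949219, -302.7526550292969), (14.109919548034668, 24.464004516601562), 79.4592056274414) 126.07508302996398
s mat ((525.8936157226562, -307.6219177246094), (129.1623992919922, 98.93537139892578), 13.155818939208984)
s 57 ((577.1091918945312, 14.470085144042969), 20.896568298339844) 131.8
s 57 ((567.49072265625, -26.89739990234375), 15.32681941986084) 132.3
s 60 ((558.2661743164062, -74.94996643066406), 16.10952377319336) 132.4
s 23 ((583.1514892578125, -53.790122985839844), 18.424209594726562) 128.1
s 64 ((547.0074462890625, -124.95730590820312), 15.044456481933594) 132.7
w mat ((523.028076171875, -304.6942443847656), (123.6000747680664, 100.78594207763672), 11.65982723236084)
w 463 ((573.6251220703125, 18.55571746826172), 13.006991386413574) 130.3
w 1239 ((564.8019409179688, -25.157508850097656), 14.02309799194336) 131.2
w 1052 ((554.2979736328125, -73.92085266113281), 14.035174369812012) 131.9
w 912 ((544.5140380859375, -123.0933609008789), 14.067739486694336) 131.6
```

View pics/w5.png

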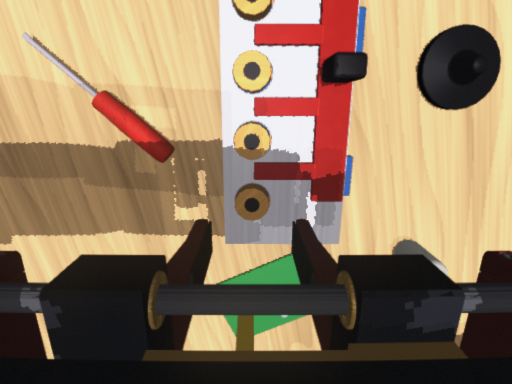

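Bushing 0 lies centred between the fingers at (252,205), with the other rings at (252,141), (252,70) and (252,5). The tool stands on the mat and the tray is at (462.5,335.3). I pick bushing 0.

Emit:
servo_tool --steps '[[[0,0,-0.012],[0,0,0],0.1],[[0,0,-0.012],[0,0,0],0.1],[[0,0,-0.012],[0,0,0],0.1],[[0,0,-0.012],[0,0,0],0.1],[[0,0,-0.012],[0,0,0],0.1],[[0,0,-0.006],[0,0,0],0.1],[[0,0,-0.003],[0,0,0],0.1],[[0,0,0],[0,0,0],0.1]]'

```text
t: 29.98
ee_pos: [544.3, -123.1, 121.4]
orientation: [-2.435, -1.983, 0.001]
ft_force: [0.6, -0.5, 0.4]
width: 48.4
grasp_force: 0.0
```

Emit:
servo_tool --steps '[[[0,0,0],[0,0,0],-1],[[0,0,0],[0,0,0],-1],[[0,0,0],[0,0,0],-1],[[0,0,0],[0,0,0],-1],[[0,0,0],[0,0,0],-1],[[0,0,0],[0,0,0],-1],[[0,0,0],[0,0,0],-1],[[0,0,0],[0,0,0],-1]]'

```text
t: 30.65
ee_pos: [544.8, -123.2, 122.4]
orientation: [2.436, 1.983, 0.0]
ft_force: [-0.5, 0.1, 1.1]
width: 27.0
grasp_force: 30.0
```

Emit:
servo_tool --steps '[[[0,0,0.004],[0,0,0],-1],[[0,0,0.006],[0,0,0],-1],[[0,0,0.008],[0,0,0],-1],[[0,0,0.008],[0,0,0],-1],[[0,0,0.008],[0,0,0],-1],[[0,0,0.01],[0,0,0],-1],[[0,0,0.01],[0,0,0],-1],[[0,0,0.006],[0,0,0],-1]]'

```text
t: 31.32
ee_pos: [545.4, -123.3, 184.2]
orientation: [2.435, 1.983, 0.002]
ft_force: [0.3, -0.1, -0.7]
width: 26.6
grasp_force: 30.0
```

```bash
python3 - <<'E'
from h import *
d=grab('scene');w=grab('wrist')
a=cv2.resize(d['color'][150:230,140:240],(500,400),interpolation=cv2.INTER_CUBIC)
b=cv2.resize(w['color'][150:310,152:352],(500,400))
cv2.imwrite('pics/s6.png',np.vstack([a,b])[:,:][:600*2])
cv2.imwrite('pics/s6.png',cv2.resize(np.hstack([a,b]),(800,320)))
print(sensors.get_obs()['width'])
E
```

```text
26.886874030420838
```

View pics/s6.png

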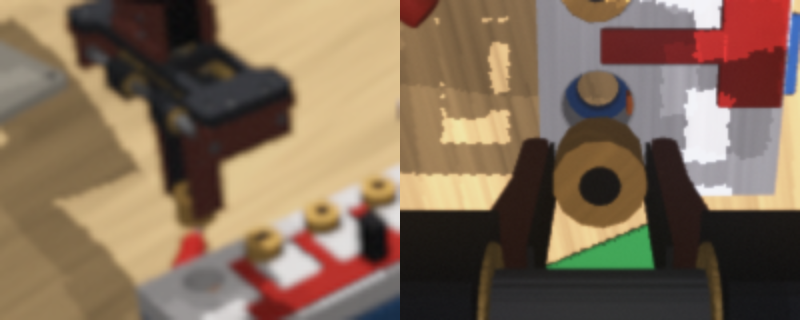

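Bushing 0 is held upright between the fingers at (600,170), and its pocket is empty at (597,100). I carry it to the tray.

Emit:
servo_tool --steps '[[[-0.0029,0.025,0],[0,0,0],-1],[[-0.0029,0.037,0],[0,0,0],-1],[[-0.0029,0.038,0],[0,0,0],-1],[[-0.0029,0.038,0],[0,0,0],-1],[[-0.0029,0.038,0],[0,0,0],-1],[[-0.0029,0.038,0],[0,0,0],-1],[[-0.0029,0.038,0],[0,0,0],-1],[[-0.0029,0.038,0],[0,0,0],-1]]'

```text
t: 32.08
ee_pos: [520.8, 168.6, 182.0]
orientation: [-2.436, -1.983, 0.001]
ft_force: [0.5, -0.6, -1.3]
width: 27.1
grasp_force: 30.0
```

Emit:
servo_tool --steps '[[[-0.0029,0.038,0],[0,0,0],-1],[[-0.0029,0.038,0],[0,0,0],-1],[[-0.0029,0.038,0],[0,0,0],-1],[[-0.0029,0.036,0],[0,0,0],-1],[[0,0,0],[0,0,0],-1],[[0,0,0],[0,0,0],-1],[[0,0,0],[0,0,0],-1],[[0,0,0],[0,0,0],-1]]'

```text
t: 32.75
ee_pos: [509.8, 315.4, 181.9]
orientation: [2.437, 1.982, -0.002]
ft_force: [-0.1, 0.4, -0.8]
width: 27.3
grasp_force: 30.0
```

Emit:
servo_tool --steps '[[[0,0,-0.02],[0,0,0],-1],[[0,0,-0.025],[0,0,0],-1],[[0,0,-0.025],[0,0,0],-1],[[0,0,-0.025],[0,0,0],-1],[[0,0,-0.025],[0,0,0],-1],[[0,0,-0.02],[0,0,0],-1],[[0,0,0],[0,0,0],-1],[[0,0,0],[0,0,0],-1]]'

```text
t: 33.42
ee_pos: [509.6, 315.2, 41.7]
orientation: [-2.438, -1.981, 0.004]
ft_force: [-0.3, -0.1, -0.4]
width: 26.4
grasp_force: 30.0
```

Emit:
servo_tool --steps '[[[0,0,-0.01],[0,0,0],-1],[[0,0,-0.007],[0,0,0],-1],[[0,0,-0.004],[0,0,0],-1],[[0,0,-0.002],[0,0,0],-1],[[0,0,-0.001],[0,0,0],-1],[[0,0,-0.001],[0,0,0],-1],[[0,0,0],[0,0,0],-1],[[0,0,0],[0,0,0],-1]]'

```text
t: 34.08
ee_pos: [510.1, 317.0, 17.5]
orientation: [2.436, 1.984, 0.001]
ft_force: [0.1, -0.3, -0.9]
width: 27.1
grasp_force: 30.0
```

Emit:
servo_tool --steps '[[[0,0,-0.0006],[0,0,0],-1],[[0,0,-0.0006],[0,0,0],-1],[[0,0,0],[0,0,0],-1],[[0,0,0],[0,0,0],-1],[[0,0,0],[0,0,0],-1],[[0,0,0],[0,0,0],-1],[[0,0,0],[0,0,0],-1],[[0,0,0],[0,0,0],-1]]'

```text
t: 34.75
ee_pos: [510.1, 317.0, 17.1]
orientation: [2.436, 1.984, 0.001]
ft_force: [-2.5, -1.8, 7.4]
width: 27.1
grasp_force: 30.0
```

Emit:
servo_tool --steps '[[[0,0,0],[0,0,0],0.1],[[0,0,0],[0,0,0],0.1],[[0,0,0],[0,0,0],0.1],[[0,0,0],[0,0,0],0.1],[[0,0,0],[0,0,0],0.1],[[0,0,0],[0,0,0],0.1],[[0,0,0],[0,0,0],0.1],[[0,0,0],[0,0,0],0.1]]'

```text
t: 35.42
ee_pos: [509.9, 316.8, 16.0]
orientation: [-2.436, -1.983, 0.0]
ft_force: [-0.0, 0.1, 0.4]
width: 48.6
grasp_force: 0.0
```

Emit:
servo_tool --steps '[[[0,0,0.01],[0,0,0],0.1],[[0,0,0.02],[0,0,0],0.1],[[0,0,0.028],[0,0,0],0.1],[[0,0,0.028],[0,0,0],0.1],[[0,0,0.028],[0,0,0],0.1],[[0,0,0.028],[0,0,0],0.1],[[0,0,0.024],[0,0,0],0.1],[[0,0,0],[0,0,0],0.1]]'

```text
t: 36.08
ee_pos: [512.6, 318.4, 188.2]
orientation: [2.435, 1.983, 0.014]
ft_force: [0.7, 0.1, 0.5]
width: 48.1
grasp_force: 0.0
```

```bash
cat > tr.py <<'E'
from h import *
for nm in ('wrist','scene'):
    d=grab(nm);C=cloud(d);f=np.isfinite(C[...,0])&(C[...,0]>340)&(C[...,0]<590)&(C[...,1]>230)&(C[...,1]<450)
    m=f&(mask(d,(105,130,40),(125,255,255))>0)&(C[...,2]<25)
    if m.sum()>300:print(nm,'tray',cv2.minAreaRect(C[m][:,:2].astype(np.float32)))
    m=f&(mask(d,(12,80,40),(34,255,255))>0)&(C[...,2]>21)&(C[...,2]<34)
    n,l,st,c=cv2.connectedComponentsWithStats(m.astype(np.uint8))
    for i in range(1,n):
        if st[i,4]>15: print(nm,st[i,4],c[i].round(),cv2.minEnclosingCircle(C[l==i][:,:2].astype(np.float32)),np.percentile(C[l==i][:,2],[5,50,95]).round(1))
    cv2.imwrite(f'pics/tr_{nm}.png',d['color'])
E
python3 tr.py
```

```text
wrist tray ((463.47125244140625, 333.77203369140625), (179.340087890625, 129.3194122314453), 11.831462860107422)
wrist 356 [249. 177.] ((509.69403076171875, 317.7111511230469), 13.53731632232666) [24.2 25.8 27. ]
scene tray ((465.83734130859375, 330.3879699707031), (181.1784210205078, 138.8978729248047), 11.250404357910156)
scene 23 [277. 178.] ((513.9743041992188, 311.63568115234375), 12.59974193572998) [22.  26.3 30.4]
```

Bushing 0 stands in the tray. Next is bushing 1.

Emit:
servo_tool --steps '[[[0.0037,-0.0326,0],[0,0,0],0.1],[[0.0037,-0.0326,0],[0,0,0],0.1],[[0.0037,-0.0326,0],[0,0,0],0.1],[[0.0037,-0.0326,0],[0,0,0],0.1],[[0.0037,-0.0326,0],[0,0,0],0.1],[[0.0037,-0.0326,0],[0,0,0],0.1],[[0.0037,-0.0326,0],[0,0,0],0.1],[[0.0037,-0.0326,0],[0,0,0],0.1]]'

```text
t: 36.85
ee_pos: [538.4, 54.4, 180.7]
orientation: [-2.435, -1.983, 0.004]
ft_force: [1.1, 0.3, 0.9]
width: 48.4
grasp_force: 0.0
```

Emit:
servo_tool --steps '[[[0.0037,-0.0326,0],[0,0,0],0.1],[[0.0037,-0.0326,0],[0,0,0],0.1],[[0.0037,-0.0326,0],[0,0,0],0.1],[[0.0038,-0.0326,0],[0,0,0],0.1],[[0,0,0],[0,0,0],0.1],[[0,0,0],[0,0,0],0.1],[[0,0,0],[0,0,0],0.1],[[0,0,0],[0,0,0],0.1]]'

```text
t: 37.52
ee_pos: [553.8, -73.3, 181.3]
orientation: [-2.434, -1.984, 0.002]
ft_force: [0.6, 0.7, -0.0]
width: 48.3
grasp_force: 0.0
```

Emit:
servo_tool --steps '[[[0,0,-0.01],[0,0,0],0.1],[[0,0,-0.012],[0,0,0],0.1],[[0,0,-0.012],[0,0,0],0.1],[[0,0,-0.012],[0,0,0],0.1],[[0,0,-0.009],[0,0,0],0.1],[[0,0,-0.0045],[0,0,0],0.1],[[0,0,0],[0,0,0],0.1],[[0,0,0],[0,0,0],0.1]]'

```text
t: 38.18
ee_pos: [554.4, -74.4, 122.1]
orientation: [-2.436, -1.983, 0.001]
ft_force: [-0.9, -0.2, -0.2]
width: 48.2
grasp_force: 0.0
```

Emit:
servo_tool --steps '[[[0,0,0],[0,0,0],-1],[[0,0,0],[0,0,0],-1],[[0,0,0],[0,0,0],-1],[[0,0,0],[0,0,0],-1],[[0,0,0],[0,0,0],-1],[[0,0,0],[0,0,0],-1],[[0,0,0],[0,0,0],-1],[[0,0,0],[0,0,0],-1]]'

```text
t: 38.85
ee_pos: [554.7, -74.4, 122.8]
orientation: [2.436, 1.983, 0.001]
ft_force: [0.7, -0.3, 2.1]
width: 26.8
grasp_force: 30.0
```

Emit:
servo_tool --steps '[[[0,0,0.004],[0,0,0],-1],[[0,0,0.006],[0,0,0],-1],[[0,0,0.008],[0,0,0],-1],[[0,0,0.008],[0,0,0],-1],[[0,0,0.008],[0,0,0],-1],[[0,0,0.01],[0,0,0],-1],[[0,0,0.01],[0,0,0],-1],[[0,0,0.006],[0,0,0],-1]]'

```text
t: 39.52
ee_pos: [554.9, -74.5, 184.4]
orientation: [2.435, 1.983, 0.002]
ft_force: [-0.5, -0.0, -0.7]
width: 27.2
grasp_force: 30.0
```

Emit:
servo_tool --steps '[[[-0.0106,0.0311,0],[0,0,0],-1],[[-0.0106,0.0311,0],[0,0,0],-1],[[-0.0106,0.0311,0],[0,0,0],-1],[[-0.0106,0.0311,0],[0,0,0],-1],[[-0.0106,0.0311,0],[0,0,0],-1],[[-0.0106,0.0311,0],[0,0,0],-1],[[-0.0106,0.0311,0],[0,0,0],-1],[[-0.0106,0.0311,0],[0,0,0],-1]]'

```text
t: 40.18
ee_pos: [469.0, 175.8, 183.2]
orientation: [2.436, 1.983, 0.001]
ft_force: [0.2, 0.0, -0.8]
width: 27.1
grasp_force: 30.0
```

Emit:
servo_tool --steps '[[[-0.0106,0.0311,0],[0,0,0],-1],[[-0.0106,0.0311,0],[0,0,0],-1],[[-0.0106,0.0311,0],[0,0,0],-1],[[-0.0106,0.0311,0],[0,0,0],-1],[[0,0,0],[0,0,0],-1],[[0,0,0],[0,0,0],-1],[[0,0,0],[0,0,0],-1],[[0,0,0],[0,0,0],-1]]'

```text
t: 40.85
ee_pos: [427.5, 297.9, 182.7]
orientation: [2.437, 1.982, -0.0]
ft_force: [0.5, -0.6, -0.5]
width: 27.3
grasp_force: 30.0
```

```bash
python3 tr.py
```

```text
wrist tray ((463.5871887207031, 333.8339538574219), (179.43214416503906, 129.31539916992188), 11.829367637634277)
wrist 414 [321. 145.] ((509.58941650390625, 317.2406311035156), 13.713944435119629) [24.1 25.6 27. ]
scene tray ((467.0039367675781, 331.8453063964844), (182.49000549316406, 143.47857666015625), 14.029958724975586)
scene 24 [277. 178.] ((512.7075805664062, 308.91168212890625), 11.664963722229004) [22.5 26.9 29. ]
```

Tray unmoved. I place bushing 1 and go for bushing 2.

Emit:
servo_tool --steps '[[[0,0,-0.02],[0,0,0],-1],[[0,0,-0.025],[0,0,0],-1],[[0,0,-0.025],[0,0,0],-1],[[0,0,-0.025],[0,0,0],-1],[[0,0,-0.025],[0,0,0],-1],[[0,0,-0.02],[0,0,0],-1],[[0,0,0],[0,0,0],-1],[[0,0,0],[0,0,0],-1]]'

```text
t: 41.62
ee_pos: [427.0, 297.7, 42.0]
orientation: [-2.437, -1.982, 0.004]
ft_force: [0.5, 0.2, -0.0]
width: 27.1
grasp_force: 30.0
```

Emit:
servo_tool --steps '[[[0,0,-0.01],[0,0,0],-1],[[0,0,-0.007],[0,0,0],-1],[[0,0,-0.004],[0,0,0],-1],[[0,0,-0.002],[0,0,0],-1],[[0,0,-0.001],[0,0,0],-1],[[0,0,-0.001],[0,0,0],-1],[[0,0,-0.0006],[0,0,0],-1],[[0,0,0],[0,0,0],-1]]'

```text
t: 42.28
ee_pos: [427.3, 298.9, 17.1]
orientation: [2.436, 1.984, 0.0]
ft_force: [-0.1, 0.3, 0.1]
width: 27.1
grasp_force: 30.0
```

Emit:
servo_tool --steps '[[[0,0,0],[0,0,0],0.1],[[0,0,0],[0,0,0],0.1],[[0,0,0],[0,0,0],0.1],[[0,0,0],[0,0,0],0.1],[[0,0,0],[0,0,0],0.1],[[0,0,0],[0,0,0],0.1],[[0,0,0],[0,0,0],0.1],[[0,0,0],[0,0,0],0.1]]'

```text
t: 42.95
ee_pos: [427.2, 298.8, 17.0]
orientation: [2.436, 1.983, -0.0]
ft_force: [0.1, -0.4, -0.0]
width: 48.7
grasp_force: 0.0
```

Emit:
servo_tool --steps '[[[0,0,0.01],[0,0,0],0.1],[[0,0,0.02],[0,0,0],0.1],[[0,0,0.028],[0,0,0],0.1],[[0,0,0.028],[0,0,0],0.1],[[0,0,0.028],[0,0,0],0.1],[[0,0,0.028],[0,0,0],0.1],[[0,0,0.024],[0,0,0],0.1],[[0,0,0],[0,0,0],0.1]]'

```text
t: 43.62
ee_pos: [429.6, 300.4, 188.4]
orientation: [2.436, 1.983, 0.013]
ft_force: [1.0, 0.9, -0.8]
width: 48.3
grasp_force: 0.0
```

```bash
python3 tr.py; python3 br.py
```

```text
wrist tray ((463.58575439453125, 333.5484619140625), (179.1056671142578, 129.5565643310547), 11.886003494262695)
wrist 395 [317. 148.] ((509.5003356933594, 317.368896484375), 13.619843482971191) [24.3 25.7 26.8]
wrist 351 [249. 177.] ((427.3757629394531, 299.6217346191406), 13.576876640319824) [24.4 25.9 26.9]
scene tray ((465.66778564453125, 331.32220458984375), (180.6961212158203, 137.5621337890625), 11.911750793457031)
scene 22 [256. 172.] ((431.5234375, 292.9180603027344), 12.781411170959473) [22.6 26.4 28.4]
scene 23 [277. 178.] ((511.42889404296875, 309.54766845703125), 12.447837829589844) [22.8 26.7 30.9]
[234. 197.] 44 [124.6 131.8 134.5] [579.7  17.3 131.8]
[220. 203.] 49 [126.  131.6 134.6] [568.3 -32.  131.6]
```

Emit:
servo_tool --steps '[[[0.0115,-0.027,0],[0,0,0],0.1],[[0.0115,-0.027,0],[0,0,0],0.1],[[0.0115,-0.027,0],[0,0,0],0.1],[[0.0115,-0.027,0],[0,0,0],0.1],[[0.0115,-0.027,0],[0,0,0],0.1],[[0.0115,-0.027,0],[0,0,0],0.1],[[0.0115,-0.027,0],[0,0,0],0.1],[[0.0115,-0.027,0],[0,0,0],0.1]]'

```text
t: 44.43
ee_pos: [518.4, 81.2, 181.2]
orientation: [-2.435, -1.982, 0.005]
ft_force: [1.1, 1.0, -0.3]
width: 48.4
grasp_force: 0.0
```

Emit:
servo_tool --steps '[[[0.0115,-0.027,0],[0,0,0],0.1],[[0.0115,-0.027,0],[0,0,0],0.1],[[0.0115,-0.027,0],[0,0,0],0.1],[[0.0113,-0.0272,0],[0,0,0],0.1],[[0,0,0],[0,0,0],0.1],[[0,0,0],[0,0,0],0.1],[[0,0,0],[0,0,0],0.1],[[0,0,0],[0,0,0],0.1]]'

```text
t: 45.1
ee_pos: [563.9, -24.4, 182.0]
orientation: [-2.434, -1.984, 0.002]
ft_force: [-0.9, 0.1, 0.1]
width: 48.7
grasp_force: 0.0
```

Emit:
servo_tool --steps '[[[0,0,-0.01],[0,0,0],0.1],[[0,0,-0.012],[0,0,0],0.1],[[0,0,-0.012],[0,0,0],0.1],[[0,0,-0.012],[0,0,0],0.1],[[0,0,-0.01],[0,0,0],0.1],[[0,0,-0.0045],[0,0,0],0.1],[[0,0,0],[0,0,0],0.1],[[0,0,0],[0,0,0],0.1]]'

```text
t: 45.77
ee_pos: [564.9, -25.4, 121.9]
orientation: [-2.436, -1.983, 0.001]
ft_force: [-0.0, -0.2, 1.4]
width: 48.3
grasp_force: 0.0
```

Emit:
servo_tool --steps '[[[0,0,0],[0,0,0],-1],[[0,0,0],[0,0,0],-1],[[0,0,0],[0,0,0],-1],[[0,0,0],[0,0,0],-1],[[0,0,0],[0,0,0],-1],[[0,0,0],[0,0,0],-1],[[0,0,0],[0,0,0],-1],[[0,0,0],[0,0,0],-1]]'

```text
t: 46.43
ee_pos: [565.1, -25.4, 122.6]
orientation: [2.436, 1.983, 0.0]
ft_force: [-1.4, 0.2, 1.6]
width: 27.0
grasp_force: 30.0
```

Emit:
servo_tool --steps '[[[0,0,0.004],[0,0,0],-1],[[0,0,0.006],[0,0,0],-1],[[0,0,0.008],[0,0,0],-1],[[0,0,0.008],[0,0,0],-1],[[0,0,0.008],[0,0,0],-1],[[0,0,0.01],[0,0,0],-1],[[0,0,0.01],[0,0,0],-1],[[0,0,0.006],[0,0,0],-1]]'

```text
t: 47.1
ee_pos: [565.6, -25.4, 184.4]
orientation: [2.435, 1.983, 0.002]
ft_force: [0.5, 0.9, -1.1]
width: 27.0
grasp_force: 30.0
```

Emit:
servo_tool --steps '[[[-0.0056,0.0331,0],[0,0,0],-1],[[-0.0056,0.0331,0],[0,0,0],-1],[[-0.0056,0.0331,0],[0,0,0],-1],[[-0.0056,0.0331,0],[0,0,0],-1],[[-0.0056,0.0331,0],[0,0,0],-1],[[-0.0056,0.0331,0],[0,0,0],-1],[[-0.0056,0.0331,0],[0,0,0],-1],[[-0.0056,0.0331,0],[0,0,0],-1]]'

```text
t: 47.77
ee_pos: [519.8, 241.0, 183.1]
orientation: [2.436, 1.983, 0.001]
ft_force: [0.6, 0.1, -0.9]
width: 27.0
grasp_force: 30.0
```

Emit:
servo_tool --steps '[[[-0.0056,0.0331,0],[0,0,0],-1],[[-0.0056,0.0331,0],[0,0,0],-1],[[-0.0056,0.0331,0],[0,0,0],-1],[[-0.0056,0.0331,0],[0,0,0],-1],[[0,0,0],[0,0,0],-1],[[0,0,0],[0,0,0],-1],[[0,0,0],[0,0,0],-1],[[0,0,0],[0,0,0],-1]]'

```text
t: 48.43
ee_pos: [497.9, 370.6, 182.5]
orientation: [2.437, 1.982, -0.001]
ft_force: [0.6, 0.4, -1.0]
width: 27.0
grasp_force: 30.0
```

```bash
python3 tr.py
```

```text
wrist tray ((462.8497619628906, 334.3104248046875), (180.04066467285156, 129.9022674560547), 11.710099220275879)
wrist 148 [274. 212.] ((512.165283203125, 321.9281921386719), 11.784653663635254) [23.5 25.8 26.9]
wrist 129 [201. 241.] ((423.86724853515625, 303.3551025390625), 12.051631927490234) [22.8 25.8 27.2]
scene tray ((465.785888671875, 332.28826904296875), (181.7939910888672, 139.59613037109375), 10.869155883789062)
scene 21 [255. 172.] ((430.79498291015625, 291.6175537109375), 11.46935749053955) [21.5 26.8 29.6]
scene 26 [277. 178.] ((512.7932739257812, 310.724365234375), 11.953669548034668) [22.7 26.4 31. ]
```

Emit:
servo_tool --steps '[[[0,0,-0.02],[0,0,0],-1],[[0,0,-0.025],[0,0,0],-1],[[0,0,-0.025],[0,0,0],-1],[[0,0,-0.025],[0,0,0],-1],[[0,0,-0.025],[0,0,0],-1],[[0,0,-0.02],[0,0,0],-1],[[0,0,0],[0,0,0],-1],[[0,0,0],[0,0,0],-1]]'

```text
t: 49.2
ee_pos: [497.6, 370.6, 41.9]
orientation: [-2.437, -1.982, 0.004]
ft_force: [-0.0, 0.2, 0.1]
width: 27.1
grasp_force: 30.0
```

Emit:
servo_tool --steps '[[[0,0,-0.01],[0,0,0],-1],[[0,0,-0.007],[0,0,0],-1],[[0,0,-0.004],[0,0,0],-1],[[0,0,-0.002],[0,0,0],-1],[[0,0,-0.001],[0,0,0],-1],[[0,0,-0.001],[0,0,0],-1],[[0,0,-0.0006],[0,0,0],-1],[[0,0,0],[0,0,0],-1]]'

```text
t: 49.87
ee_pos: [498.0, 372.0, 17.4]
orientation: [2.436, 1.984, 0.001]
ft_force: [-0.4, -0.6, 2.8]
width: 27.2
grasp_force: 30.0
```

Emit:
servo_tool --steps '[[[0,0,0],[0,0,0],0.1],[[0,0,0],[0,0,0],0.1],[[0,0,0],[0,0,0],0.1],[[0,0,0],[0,0,0],0.1],[[0,0,0],[0,0,0],0.1],[[0,0,0],[0,0,0],0.1],[[0,0,0],[0,0,0],0.1],[[0,0,0],[0,0,0],0.1]]'

```text
t: 50.53
ee_pos: [497.8, 371.8, 16.8]
orientation: [-2.436, -1.983, 0.0]
ft_force: [0.6, -0.6, 0.4]
width: 48.3
grasp_force: 0.0
```

Emit:
servo_tool --steps '[[[0,0,0.01],[0,0,0],0.1],[[0,0,0.02],[0,0,0],0.1],[[0,0,0.028],[0,0,0],0.1],[[0,0,0.028],[0,0,0],0.1],[[0,0,0.028],[0,0,0],0.1],[[0,0,0.028],[0,0,0],0.1],[[0,0,0.024],[0,0,0],0.1],[[0,0,0],[0,0,0],0.1]]'

```text
t: 51.2
ee_pos: [500.4, 373.7, 189.2]
orientation: [2.436, 1.983, 0.015]
ft_force: [1.6, 0.2, 0.5]
width: 48.1
grasp_force: 0.0
```

```bash
python3 tr.py; python3 br.py
```

```text
wrist tray ((463.5223083496094, 334.2490234375), (179.18630981445312, 130.3647918701172), 11.698734283447266)
wrist 363 [249. 177.] ((497.9602966308594, 372.91748046875), 13.570116996765137) [24.2 25.8 27. ]
wrist 321 [268. 219.] ((509.68695068359375, 317.7205505371094), 13.692680358886719) [24.1 25.7 26.9]
wrist 55 [214. 246.] ((435.9228515625, 297.98492431640625), 9.72304630279541) [23.1 25.7 26.8]
scene tray ((466.12115478515625, 330.7428283691406), (182.8755340576172, 139.5576171875), 11.226850509643555)
scene 24 [283. 170.] ((500.7419128417969, 368.22601318359375), 14.45580005645752) [22.9 25.9 30.2]
scene 21 [256. 172.] ((432.73065185546875, 291.3454895019531), 11.421541213989258) [22.9 26.8 30.1]
scene 27 [277. 178.] ((512.8644409179688, 312.8437805175781), 12.28615665435791) [21.3 27.4 29.5]
[234. 197.] 44 [125.4 131.7 134.8] [578.7  16.8 131.7]
```

Emit:
servo_tool --steps '[[[0.0064,-0.029,0],[0,0,0],0.1],[[0.0064,-0.029,0],[0,0,0],0.1],[[0.0064,-0.029,0],[0,0,0],0.1],[[0.0064,-0.029,0],[0,0,0],0.1],[[0.0064,-0.029,0],[0,0,0],0.1],[[0.0064,-0.029,0],[0,0,0],0.1],[[0.0064,-0.029,0],[0,0,0],0.1],[[0.0064,-0.029,0],[0,0,0],0.1]]'

```text
t: 52.02
ee_pos: [548.0, 138.1, 181.2]
orientation: [-2.435, -1.983, 0.005]
ft_force: [0.5, 0.5, -1.0]
width: 48.6
grasp_force: 0.0
```

Emit:
servo_tool --steps '[[[0.0064,-0.029,0],[0,0,0],0.1],[[0.0064,-0.029,0],[0,0,0],0.1],[[0.0064,-0.029,0],[0,0,0],0.1],[[0.0068,-0.0292,0],[0,0,0],0.1],[[0,0,0],[0,0,0],0.1],[[0,0,0],[0,0,0],0.1],[[0,0,0],[0,0,0],0.1],[[0,0,0],[0,0,0],0.1]]'

```text
t: 52.68
ee_pos: [574.3, 24.6, 182.1]
orientation: [-2.434, -1.984, 0.002]
ft_force: [0.2, 0.4, -0.2]
width: 48.2
grasp_force: 0.0
```

Emit:
servo_tool --steps '[[[0,0,-0.01],[0,0,0],0.1],[[0,0,-0.012],[0,0,0],0.1],[[0,0,-0.012],[0,0,0],0.1],[[0,0,-0.012],[0,0,0],0.1],[[0,0,-0.01],[0,0,0],0.1],[[0,0,-0.0045],[0,0,0],0.1],[[0,0,0],[0,0,0],0.1],[[0,0,0],[0,0,0],0.1]]'

```text
t: 53.35
ee_pos: [574.9, 23.6, 121.8]
orientation: [-2.436, -1.983, 0.001]
ft_force: [0.9, 0.5, 1.2]
width: 48.3
grasp_force: 0.0
```

Emit:
servo_tool --steps '[[[0,0,0],[0,0,0],-1],[[0,0,0],[0,0,0],-1],[[0,0,0],[0,0,0],-1],[[0,0,0],[0,0,0],-1],[[0,0,0],[0,0,0],-1],[[0,0,0],[0,0,0],-1],[[0,0,0],[0,0,0],-1],[[0,0,0],[0,0,0],-1]]'

```text
t: 54.02
ee_pos: [575.2, 23.6, 122.5]
orientation: [2.436, 1.983, 0.0]
ft_force: [1.1, 0.4, -0.2]
width: 27.0
grasp_force: 30.0
```

Emit:
servo_tool --steps '[[[0,0,0.004],[0,0,0],-1],[[0,0,0.006],[0,0,0],-1],[[0,0,0.008],[0,0,0],-1],[[0,0,0.008],[0,0,0],-1],[[0,0,0.008],[0,0,0],-1],[[0,0,0.01],[0,0,0],-1],[[0,0,0.01],[0,0,0],-1],[[0,0,0.006],[0,0,0],-1]]'

```text
t: 54.68
ee_pos: [575.6, 23.6, 184.3]
orientation: [2.435, 1.983, 0.002]
ft_force: [0.4, 0.1, -1.4]
width: 26.6
grasp_force: 30.0
```

Emit:
servo_tool --steps '[[[-0.0133,0.0275,0],[0,0,0],-1],[[-0.0133,0.0275,0],[0,0,0],-1],[[-0.0133,0.0275,0],[0,0,0],-1],[[-0.0133,0.0275,0],[0,0,0],-1],[[-0.0133,0.0275,0],[0,0,0],-1],[[-0.0133,0.0275,0],[0,0,0],-1],[[-0.0133,0.0275,0],[0,0,0],-1],[[-0.0133,0.0275,0],[0,0,0],-1]]'

```text
t: 55.35
ee_pos: [467.9, 244.9, 183.0]
orientation: [2.436, 1.983, 0.001]
ft_force: [-0.2, 0.2, -0.9]
width: 26.6
grasp_force: 30.0
```

Emit:
servo_tool --steps '[[[-0.0133,0.0275,0],[0,0,0],-1],[[-0.0133,0.0275,0],[0,0,0],-1],[[-0.0133,0.0275,0],[0,0,0],-1],[[-0.013,0.0279,0],[0,0,0],-1],[[0,0,0],[0,0,0],-1],[[0,0,0],[0,0,0],-1],[[0,0,0],[0,0,0],-1],[[0,0,0],[0,0,0],-1]]'

```text
t: 56.02
ee_pos: [416.1, 353.2, 182.5]
orientation: [2.437, 1.982, -0.0]
ft_force: [0.7, -0.2, 0.7]
width: 26.9
grasp_force: 30.0
```

```bash
python3 tr.py
```

```text
wrist tray ((463.5782165527344, 334.266845703125), (178.85064697265625, 130.26368713378906), 11.76786994934082)
wrist 417 [321. 145.] ((497.161865234375, 372.65216064453125), 13.68870735168457) [24.4 25.7 26.9]
wrist 377 [338. 190.] ((509.56317138671875, 317.4822082519531), 13.661869049072266) [24.2 25.6 26.9]
wrist 141 [273. 213.] ((430.0871887207031, 304.82464599609375), 11.092045783996582) [22.5 25.6 27. ]
scene tray ((465.9251403808594, 331.13861083984375), (182.13235473632812, 138.68881225585938), 11.355084419250488)
scene 28 [284. 170.] ((498.61566162109375, 368.1724853515625), 14.390073776245117) [22.8 27.1 30.1]
scene 22 [256. 172.] ((431.1466064453125, 293.0393981933594), 11.83840274810791) [22.7 27.8 30.6]
scene 28 [277. 178.] ((506.68798828125, 311.8341369628906), 16.334320068359375) [23.7 27.1 31. ]
```

Emit:
servo_tool --steps '[[[0,0,-0.02],[0,0,0],-1],[[0,0,-0.025],[0,0,0],-1],[[0,0,-0.025],[0,0,0],-1],[[0,0,-0.025],[0,0,0],-1],[[0,0,-0.025],[0,0,0],-1],[[0,0,-0.02],[0,0,0],-1],[[0,0,0],[0,0,0],-1],[[0,0,0],[0,0,0],-1]]'

```text
t: 56.78
ee_pos: [415.6, 353.0, 41.8]
orientation: [2.437, 1.982, -0.004]
ft_force: [0.1, -0.7, -0.3]
width: 27.4
grasp_force: 30.0
```

Emit:
servo_tool --steps '[[[0,0,-0.01],[0,0,0],-1],[[0,0,-0.007],[0,0,0],-1],[[0,0,-0.004],[0,0,0],-1],[[0,0,-0.002],[0,0,0],-1],[[0,0,-0.001],[0,0,0],-1],[[0,0,-0.001],[0,0,0],-1],[[0,0,-0.0006],[0,0,0],-1],[[0,0,0],[0,0,0],-1]]'

```text
t: 57.45
ee_pos: [415.9, 354.2, 17.7]
orientation: [2.436, 1.984, 0.001]
ft_force: [-1.5, -1.9, 8.0]
width: 27.0
grasp_force: 30.0
```

Emit:
servo_tool --steps '[[[0,0,0],[0,0,0],0.1],[[0,0,0],[0,0,0],0.1],[[0,0,0],[0,0,0],0.1],[[0,0,0],[0,0,0],0.1],[[0,0,0],[0,0,0],0.1],[[0,0,0],[0,0,0],0.1],[[0,0,0],[0,0,0],0.1],[[0,0,0],[0,0,0],0.1]]'

```text
t: 58.12
ee_pos: [415.7, 354.0, 16.7]
orientation: [2.436, 1.984, -0.0]
ft_force: [0.1, -0.8, -1.3]
width: 48.2
grasp_force: 0.0
```

Emit:
servo_tool --steps '[[[0,0,0.01],[0,0,0],0.1],[[0,0,0.02],[0,0,0],0.1],[[0,0,0.028],[0,0,0],0.1],[[0,0,0.028],[0,0,0],0.1],[[0,0,0.028],[0,0,0],0.1],[[0,0,0.028],[0,0,0],0.1],[[0,0,0.028],[0,0,0],0.1],[[0,0,0.026],[0,0,0],0.1]]'

```text
t: 58.78
ee_pos: [415.6, 353.9, 215.3]
orientation: [2.436, 1.984, 0.002]
ft_force: [-0.1, -0.0, 0.8]
width: 48.1
grasp_force: 0.0
```

```bash
python3 tr.py
```

```text
wrist tray ((468.9600524902344, 333.91845703125), (178.64198303222656, 130.4840545654297), 11.799294471740723)
wrist 343 [320. 141.] ((502.9361267089844, 372.6289978027344), 13.680758476257324) [24.  25.6 26.7]
wrist 308 [256. 169.] ((421.0590515136719, 354.96466064453125), 13.582361221313477) [24.2 25.7 27. ]
wrist 317 [335. 183.] ((514.7659301757812, 317.395263671875), 13.51693344116211) [24.  25.5 26.7]
wrist 283 [273. 209.] ((432.7312927246094, 299.7556457519531), 13.574615478515625) [23.8 25.7 27.1]
scene tray ((472.544189453125, 329.4324951171875), (182.50999450683594, 138.53713989257812), 13.728615760803223)
scene 23 [264. 166.] ((424.9294738769531, 345.975830078125), 14.299056053161621) [22.3 26.1 30.3]
scene 29 [285. 171.] ((508.3218688964844, 367.2744140625), 14.443371772766113) [23.2 26.6 31.5]
scene 25 [257. 173.] ((438.05224609375, 292.69512939453125), 11.934206008911133) [23.1 27.7 29.7]
scene 24 [278. 178.] ((517.4715576171875, 308.8169860839844), 12.690075874328613) [22.7 26.7 31.7]
```

Emit:
servo_tool --steps '[[[0.0131,-0.0245,0],[0,0,5.625],0.1],[[0.0131,-0.0245,0],[0,0,5.625],0.1],[[0.0131,-0.0245,0],[0,0,5.625],0.1],[[0.0131,-0.0245,0],[0,0,5.625],0.1],[[0.0131,-0.0245,0],[0,0,5.625],0.1],[[0.0131,-0.0245,0],[0,0,5.625],0.1],[[0.0131,-0.0245,0],[0,0,5.625],0.1],[[0.0131,-0.0245,0],[0,0,5.625],0.1]]'

```text
t: 59.55
ee_pos: [520.4, 156.6, 212.3]
orientation: [-1.485, -2.768, 0.001]
ft_force: [0.6, 0.1, 0.2]
width: 48.1
grasp_force: 0.0
```

Emit:
servo_tool --steps '[[[0.0131,-0.0245,0],[0,0,5.625],0.1],[[0.0131,-0.0245,0],[0,0,5.625],0.1],[[0.0131,-0.0245,0],[0,0,5.625],0.1],[[0.0131,-0.0245,0],[0,0,5.625],0.1],[[0.0131,-0.0245,0],[0,0,5.625],0.1],[[0.0131,-0.0245,0],[0,0,5.625],0.1],[[0.0131,-0.0245,0],[0,0,5.625],0.1],[[0.0131,-0.0245,0],[0,0,5.625],0.1]]'

```text
t: 60.22
ee_pos: [625.1, -39.3, 212.1]
orientation: [-0.313, -3.125, -0.0]
ft_force: [0.8, 0.8, 0.0]
width: 48.0
grasp_force: 0.0
```

Emit:
servo_tool --steps '[[[0,0,0],[0,0,0],0.1],[[0,0,0],[0,0,0],0.1],[[0,0,0],[0,0,0],0.1],[[0,0,0],[0,0,0],0.1],[[0,0,0],[0,0,0],0.1],[[0,0,0],[0,0,0],0.1],[[0,0,0],[0,0,0],0.1],[[0,0,0],[0,0,0],0.1]]'

```text
t: 60.88
ee_pos: [625.2, -37.5, 212.9]
orientation: [0.319, 3.125, -0.0]
ft_force: [-0.4, 0.3, 0.1]
width: 48.0
grasp_force: 0.0
```

```bash
cat > gr.py <<'E'
from h import *
for nm in ('wrist','scene','top'):
    d=grab(nm);C=cloud(d);f=np.isfinite(C[...,0])
    k=f&(C[...,2]>150)&(C[...,2]<164)&(C[...,0]>590)&(C[...,0]<650)&(C[...,1]>-90)&(C[...,1]<0)&(d['color'].max(2)<70)
    if k.sum()>5:print(nm,'grip',k.sum(),cv2.minAreaRect(C[k][:,:2].astype(np.float32)))
    k=f&(mask(d,(0,170,60),(8,255,255))>0)&(C[...,2]>115)&(C[...,2]<132)&(C[...,0]>530)
    if k.sum()>50:
        P=C[k][:,:2]-[585.7,-54.9];x=P@[.9785,-.2062];y=P@[.2062,.9785];print(nm,'red rail y',np.percentile(y,[0.5,99.5]).round(1))
        yt=y[(x<10)&(x>-20)]
        print(nm,'tabs',[np.round(yt[(yt>a)&(yt<a+50)].mean(),1) for a in (-87,-37,13,63)] )
print(sensors.get_obs()['ee_pos'],sensors.get_obs()['orientation'])
E
python3 gr.py
```

```text
wrist grip 544 ((624.41259765625, -37.075584411621094), (15.804518699645996, 20.735857009887695), 78.30952453613281)
wrist red rail y [-56.3 123.2]
wrist tabs [np.float64(nan), np.float64(0.6), np.float64(50.1), np.float64(99.7)]
scene grip 39 ((627.2125244140625, -42.3143424987793), (11.486473083496094, 23.990087509155273), 75.47061920166016)
scene red rail y [-72.6 117.5]
scene tabs [np.float64(-53.6), np.float64(-3.1), np.float64(nan), np.float64(95.5)]
top red rail y [ 72.8 125. ]
top tabs [np.float64(nan), np.float64(nan), np.float64(nan), np.float64(102.1)]
[625.33210795 -37.82326473 212.87345567] [3.19940842e-01 3.12513215e+00 7.23404177e-06]gr.py:10: RuntimeWarning: Mean of empty slice.
  print(nm,'tabs',[np.round(yt[(yt>a)&(yt<a+50)].mean(),1) for a in (-87,-37,13,63)] )
  ret = ret.dtype.type(ret / rcount)
```

The tray's bushings all stand inside, and the tray has only slid about 5 mm. Now I close the keeper slide.

Emit:
servo_tool --steps '[[[0,0,-0.01],[0,0,0],0.1],[[0,0,-0.014],[0,0,0],0.1],[[0,0,-0.014],[0,0,0],0.1],[[0,0,-0.014],[0,0,0],0.1],[[0,0,-0.014],[0,0,0],0.1],[[0,0,-0.01],[0,0,0],0.1],[[0,0,-0.004],[0,0,0],0.1],[[0,0,0],[0,0,0],0.1]]'

```text
t: 61.7
ee_pos: [624.5, -38.0, 131.4]
orientation: [-0.32, -3.123, 0.0]
ft_force: [-0.5, -0.8, 0.0]
width: 48.4
grasp_force: 0.0
```

Emit:
servo_tool --steps '[[[0,0,0],[0,0,0],-1],[[0,0,0],[0,0,0],-1],[[0,0,0],[0,0,0],-1],[[0,0,0],[0,0,0],-1],[[0,0,0],[0,0,0],-1],[[0,0,0],[0,0,0],-1],[[0,0,0],[0,0,0],-1],[[0,0,0],[0,0,0],-1]]'

```text
t: 62.37
ee_pos: [625.7, -37.8, 133.3]
orientation: [0.32, 3.124, 0.001]
ft_force: [-0.4, 1.7, 4.3]
width: 15.9
grasp_force: 30.0
```

Emit:
servo_tool --steps '[[[-0.0008,-0.0038,0],[0,0,0],-1],[[-0.0008,-0.0038,0],[0,0,0],-1],[[-0.0008,-0.0038,0],[0,0,0],-1],[[-0.0008,-0.0038,0],[0,0,0],-1],[[-0.0008,-0.0038,0],[0,0,0],-1],[[-0.0008,-0.0038,0],[0,0,0],-1],[[-0.0002,-0.001,0],[0,0,0],-1],[[0,0,0],[0,0,0],-1]]'

```text
t: 63.03
ee_pos: [620.7, -61.4, 133.3]
orientation: [0.32, 3.124, 0.001]
ft_force: [0.1, 5.1, 4.8]
width: 16.1
grasp_force: 30.0
```

Emit:
servo_tool --steps '[[[0,0,0],[0,0,0],-1],[[0,0,0],[0,0,0],-1],[[0,0,0],[0,0,0],-1],[[0,0,0],[0,0,0],-1],[[0,0,0],[0,0,0],-1],[[0,0,0],[0,0,0],-1],[[0,0,0],[0,0,0],-1],[[0,0,0],[0,0,0],-1]]'

```text
t: 63.7
ee_pos: [620.7, -61.4, 133.3]
orientation: [0.32, 3.124, 0.001]
ft_force: [-0.7, 4.1, 4.6]
width: 15.7
grasp_force: 30.0
```

Emit:
servo_tool --steps '[[[-0.0001,-0.0005,0],[0,0,0],-1],[[-0.0001,-0.0005,0],[0,0,0],-1],[[0,0,0],[0,0,0],-1],[[0,0,0],[0,0,0],0.1],[[0,0,0],[0,0,0],0.1],[[0,0,0],[0,0,0],0.1],[[0,0,0],[0,0,0],0.1],[[0,0,0],[0,0,0],0.1]]'

```text
t: 64.37
ee_pos: [619.9, -63.0, 132.5]
orientation: [-0.32, -3.125, 0.0]
ft_force: [-0.7, -0.3, -0.6]
width: 45.5
grasp_force: 0.0
```

Emit:
servo_tool --steps '[[[0,0,0],[0,0,0],0.1],[[0,0,0.01],[0,0,0],0.1],[[0,0,0.02],[0,0,0],0.1],[[0,0,0.025],[0,0,0],0.1],[[0,0,0.025],[0,0,0],0.1],[[0,0,0.025],[0,0,0],0.1],[[0,0,0.02],[0,0,0],0.1],[[0,0,0.01],[0,0,0],0.1]]'

```text
t: 65.03
ee_pos: [621.4, -63.0, 271.7]
orientation: [0.32, 3.12, -0.0]
ft_force: [0.5, 0.3, -0.2]
width: 48.1
grasp_force: 0.0
```

Emit:
servo_tool --steps '[[[-0.02,0.01,0.005],[0,0,0],0.1],[[-0.02,0.01,0.005],[0,0,0],0.1],[[-0.02,0.01,0.005],[0,0,0],0.1],[[-0.02,0.01,0.005],[0,0,0],0.1],[[-0.02,0.01,0.005],[0,0,0],0.1],[[-0.02,0.01,0.005],[0,0,0],0.1],[[0,0,0],[0,0,0],0.1],[[0,0,0],[0,0,0],0.1]]'

```text
t: 65.7
ee_pos: [499.7, -2.5, 298.3]
orientation: [0.319, 3.124, -0.0]
ft_force: [-0.1, -0.2, -0.0]
width: 48.3
grasp_force: 0.0
```

Emit:
servo_tool --steps '[[[0,0,0],[0,0,0],0.1],[[0,0,0],[0,0,0],0.1],[[0,0,0],[0,0,0],0.1],[[0,0,0],[0,0,0],0.1],[[0,0,0],[0,0,0],0.1],[[0,0,0],[0,0,0],0.1],[[0,0,0],[0,0,0],0.1],[[0,0,0],[0,0,0],0.1]]'

```text
t: 66.37
ee_pos: [500.2, -2.8, 297.7]
orientation: [-0.32, -3.125, -0.0]
ft_force: [0.6, 0.6, -0.2]
width: 48.3
grasp_force: 0.0
```

```bash
python3 gr.py 2>/dev/null; python3 tr.py; python3 - <<'E'
from h import *
for nm in ('top','scene'):
    dd=grab(nm);C=cloud(dd);f=np.isfinite(C[...,0])
    m=f&(mask(dd,(22,120,50),(34,255,255))>0)&(C[...,1]<-200)&(C[...,1]>-400)&(C[...,0]<560)&(C[...,2]>100)
    if m.sum()>8:print(nm,'handle',C[m].mean(0).round(1),np.percentile(C[m][:,2],90))
    m=f&(C[...,2]>10)&(C[...,2]<19)&(C[...,0]>440)&(C[...,0]<600)&(C[...,1]>-370)&(C[...,1]<-230)
    if m.sum()>8:print(nm,'base',cv2.minAreaRect(C[m][:,:2].astype(np.float32)))
    m=f&(mask(dd,(50,80,30),(80,255,255))>0)&(C[...,1]<-200)&(C[...,1]>-500)&(C[...,0]<650)&(C[...,0]>350)
    if m.sum()>30:print(nm,'mat',cv2.minAreaRect(C[m][:,:2].astype(np.float32)))
    cv2.imwrite(f'pics/end_{nm}.png',dd['color'])
E
```

```text
wrist grip 102 ((612.23193359375, -59.75752258300781), (15.738051414489746, 7.6033759117126465), 66.11905670166016)
wrist red rail y [-79.8  91.3]
wrist tabs [np.float64(-74.5), np.float64(nan), np.float64(24.9), np.float64(74.6)]
scene grip 30 ((623.9743041992188, -68.09086608886719), (9.150715827941895, 17.699682235717773), 76.69979095458984)
scene red rail y [-98.9  89.3]
scene tabs [np.float64(-78.8), np.float64(-29.5), np.float64(19.1), np.float64(69.8)]
[500.14090134  -2.77358783 297.7814391 ] [ 3.20092332e-01  3.12521958e+00 -1.56249368e-05]
wrist tray ((470.62298583984375, 333.1430358886719), (179.7650146484375, 132.10330200195312), 11.600292205810547)
wrist 291 [488.  56.] ((422.0313720703125, 353.94183349609375), 14.39708423614502) [22.7 25.8 27.5]
wrist 290 [450.  72.] ((433.96099853515625, 298.04931640625), 14.128129005432129) [23.1 25.8 27.3]
wrist 268 [500. 112.] ((505.6515808105469, 371.3330078125), 15.194727897644043) [22.9 25.6 27. ]
wrist 251 [464. 128.] ((516.408935546875, 316.1376953125), 14.372393608093262) [23.3 25.5 27.1]
scene tray ((472.8775634765625, 329.943
[... 318 characters left out ...]
04296875), 9.488940238952637) [21.7 26.2 29.6]
scene 23 [279. 178.] ((519.6932373046875, 309.0067443847656), 11.351743698120117) [23.4 27.3 31.4]
top handle [ 498.7 -296.7  118.8] 125.29306837903235
top base ((521.5416259765625, -301.71868896484375), (115.86209869384766, 85.8675308227539), 22.061185836791992)
top mat ((524.9054565429688, -303.8731384277344), (127.83680725097656, 100.94389343261719), 13.403218269348145)
scene handle [ 504.5 -304.9  117.1] 125.94898693826298
scene base ((526.159423828125, -302.3304443359375), (40.65694046020508, 84.79285430908203), 78.19558715820312)
scene mat ((525.6922607421875, -308.5936584472656), (129.33663940429688, 98.0103759765625), 13.956890106201172)
```

View pics/end_scene.png

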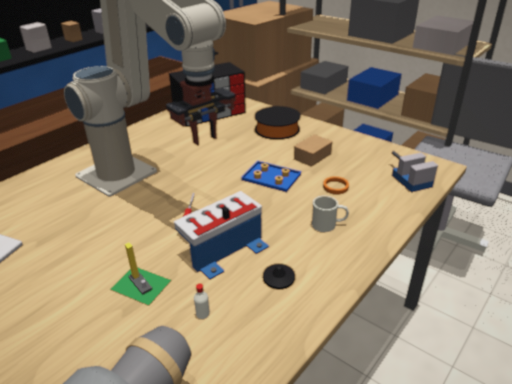

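The last view shows the four bushings standing in the tray at (270,172), the tool upright on its mat at (138,275), and the slide home with its tabs over the pockets.

```bash
python3 -c "from workcell import close_job; print(close_job())"
```

```text
the job is handed in; nothing more can be done
None
```

I handed the job in: all four bushings stand upright in the tray, the tool stands upright near the middle of its mat, the keeper slide is home, and no bystander was touched; the judge's result was not shown.

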